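# Clear the sandal press form, fit the keyed sole pieces and lay the pressing plate on

### The arm

A 6-joint arm with a two-finger parallel gripper is mounted at the origin on the work surface. World frame = base frame: x ahead of the robot, y to its left, z up, the work surface at z = 0. Lengths are in m, angles in degrees, forces in N, time in s.
With the tool pointing down it reaches from about 0.35 to 0.875 m from the base axis. Payload 4.2 kg.
Tool frame: the origin (TCP) lies at the very end of the fingers, on their centre line; the grasp point (between the pads) lies 19 mm behind it (r.grip_point_offset is the distance from the TCP to the grasp point, in m); z points along the fingers, y is the line along which they close (so a half turn about z gives the same grasp; the last joint's range is limited). The gripper opens to 87 mm and grips with 3 to 60 N. Pads are 19 mm wide; open, the fingers measure 117 mm over their backs; the gripper's body (75 mm by 190 mm) begins 51 mm behind the grasp point.
Start: joints at [80.993, 22.042, 0.453, 0, -68.411, -14.817], TCP at [0.252, 0.572, 0.223] pointing down, gripper open.
Joint ranges: [-179.83, 179.83], [-69.29, 118.12], [-61.27, 80.66], [-181.25, 117.63], [-171.15, -9.14], [-177.46, 177.46]. Speed limits (degrees/s): [159.86, 159.86, 180, 180, 180, 180].

### API

Orientations are given as a 3x3 rotation matrix whose columns are the frame's x, y, z axes.
In Python, from station import r, cams gives the robot as it stands. The module is installed in compiled form; this text tells all that it offers.
- The arm moves only by the shell command python3 -m handwheel 'ROWS'. ROWS is JSON, a list that holds one entry, the list of rows, each a list of 7 numbers: the turn, a rotation vector about the tool's x, y, z in units of 6 degrees (1.0 is 6 degrees), then the shift along the tool's x, y, z in m, then the finger opening in m, from 0 to 0.087. In form: [[[ax, ay, az, x, y, z, jaw], ...]]. A call has 1 to 12 rows; each row shifts and turns the commanded pose from where the row before left it, along the tool's axes as they then stand; what a row does not reach is not made up. A row lasts 1/10 s, in which the tool goes at most 50 mm and 8.59 degrees, less where a joint would pass 70% of its speed; a pose out of reach is approached as far as the arm can. A call with a gripper value outside its range is refused whole. The fingers move at their own pace and stop on an object; the grip force is fixed at half the most. Time passes only in rows, so rows that do not move let the fingers close. It gives the time, the measured TCP pose, the force, the opening and the grip force at its end, in the units of the state.
- r.sense(): the state, without advancing time (a new reading comes with each control period).
- cams.capture(name): name is "side" or "top" or "wrist"; returns the picture (400x640x3 uint8, red, green, blue); there is no depth.
- cams.get_calibration(name): a dict with "camera_matrix" (3x3 intrinsics, pixels), "rvec" (rotation vector, rad) and "tvec" (3), from world to camera coordinates, as OpenCV has them; the wrist camera has in their place "T_tool_cam" (4x4, takes a point from camera to tool coordinates, whose origin is the TCP and whose axes are the flange's). Camera axes: x right, y down, z forward; pixel columns grow to the right and rows downward; lengths in m; the calibration is good to about 2 mm. A picture is of the moment at which its call begins: read the wrist's pose just before it. get_calibration takes no time and is no camera call.
- r.finish_job(): hands the job in; it is judged then, once.
The state is a dict: "time_s": time; "joints": joint angles; "joint_velocities": joint speeds; "effort": joint torques, N m; "tcp_pos": TCP position; "ee_rot": TCP orientation; "wrist_force": force on the tool from outside, world axes, zero at the start; "moment": the same for the moment, N m; "gripper_width": opening from 0.0 (shut) to 1.0 (fully open); "gripper_force": force on a finger pad.
Only numpy, scipy, OpenCV 4.12 (cv2) and the standard library are available. Lean on these libraries where they do the work, as an engineer would, in place of code of your own. Each camera call takes 0.05 s, during which the arm holds its last target. There are 200 camera calls.

### The job

Get the press form ready for gluing a pair of toddler's sandal soles: first pick out every offcut left lying in it and drop them all in the clear scrap tub. Then fit the four sole pieces into the form, each fully home and flat in the recess of its own foot with the tongue of each forefoot piece in the notch of its heel piece, and last lay the pressing plate squarely on top so that it rests level on all four. Leave the other tools and tins on the bench where they are.

Things in the scene. Friction and masses are not known exactly. Their poses are not given: they have to be found in the camera images.
- form: press form bolted to the bench, 190 x 190 mm: aluminium floor 12 mm above the bench, brown beech walls to 20 mm, round two foot-shaped recesses (left sole at +y, right at -y, mirror images, axes 47 mm either side of the middle) with about 2 mm of play round the pieces. Origin: centre of its underside; x to the toe ends, z up. Pieces that are home stand 12 mm above the walls, left and right 36 mm apart.
- fore_l_mid (a point): forefoot piece of the left sole, slate-blue top, 70 g, 20 mm thick, lying flat. This point is its centre, 10 mm above its underside; x to the toe, z up. 58 mm wide (y) with parallel sides from 15 mm behind this point to 15 mm ahead, to hold it by; toe end 42 mm ahead, cut back on the left; a dovetail tongue 14 to 22 mm wide reaches 54 mm behind.
- heel_l_mid (a point): heel piece of the left sole, tan top, 45 g, 20 mm thick, lying flat. This point is its centre, 10 mm above its underside; x to the toe, z up. 44 mm wide (y) with parallel sides from 15 mm behind this point to 15 mm ahead, to hold it by; round end 30 mm behind; two horns (the left one longer) reach 30 to 45 mm ahead, beside a notch that takes the left forefoot's tongue with 2 mm of play.
- fore_r_mid (a point): forefoot piece of the right sole, slate-blue top, 70 g, 20 mm thick, lying flat. This point is its centre, 10 mm above its underside; x to the toe, z up. 58 mm wide (y) with parallel sides from 15 mm behind this point to 15 mm ahead, to hold it by; toe end 42 mm ahead, cut back on the right; a dovetail tongue 14 to 22 mm wide reaches 54 mm behind.
- heel_r_mid (a point): heel piece of the right sole, tan top, 45 g, 20 mm thick, lying flat. This point is its centre, 10 mm above its underside; x to the toe, z up. 44 mm wide (y) with parallel sides from 15 mm behind this point to 15 mm ahead, to hold it by; round end 30 mm behind; two horns (the right one longer) reach 30 to 45 mm ahead, beside a notch that takes the right forefoot's tongue with 2 mm of play.
- seat_fore_l (a point): point on the form where the centre point of the left forefoot piece lies when that piece is home, flat on the recess floor: 22 mm above the bench, axes as the form's (the piece's axes then agree with them)
- seat_heel_l (a point): point on the form where the centre point of the left heel piece lies when that piece is home, flat on the recess floor: 22 mm above the bench, axes as the form's (the piece's axes then agree with them)
- seat_fore_r (a point): point on the form where the centre point of the right forefoot piece lies when that piece is home, flat on the recess floor: 22 mm above the bench, axes as the form's (the piece's axes then agree with them)
- seat_heel_r (a point): point on the form where the centre point of the right heel piece lies when that piece is home, flat on the recess floor: 22 mm above the bench, axes as the form's (the piece's axes then agree with them)
- offcut0_mid (a point): crepe-rubber offcut (yellow-brown top, black below; loose, 25 g): block 32 to 36 mm long (x), 25 to 26 mm wide (y; hold it across these parallel sides), 26 mm tall, a corner or two cut off. It starts flat on the recess floor of the form, its top 18 mm above the walls. This point is its centre, 13 mm up. Two to four of the four are present; absent ones read None.
- offcut1_mid (a point): crepe-rubber offcut (yellow-brown top, black below; loose, 25 g): block 32 to 36 mm long (x), 25 to 26 mm wide (y; hold it across these parallel sides), 26 mm tall, a corner or two cut off. It starts flat on the recess floor of the form, its top 18 mm above the walls. This point is its centre, 13 mm up. Two to four of the four are present; absent ones read None.
- offcut2_mid (a point): crepe-rubber offcut (yellow-brown top, black below; loose, 25 g): block 32 to 36 mm long (x), 25 to 26 mm wide (y; hold it across these parallel sides), 26 mm tall, a corner or two cut off. It starts flat on the recess floor of the form, its top 18 mm above the walls. This point is its centre, 13 mm up. Two to four of the four are present; absent ones read None.
- offcut3_mid (a point): crepe-rubber offcut (yellow-brown top, black below; loose, 25 g): block 32 to 36 mm long (x), 25 to 26 mm wide (y; hold it across these parallel sides), 26 mm tall, a corner or two cut off. It starts flat on the recess floor of the form, its top 18 mm above the walls. This point is its centre, 13 mm up. Two to four of the four are present; absent ones read None.
- tub: clear plastic scrap tub, open on top, fixed on the bench: outside 150 (x) x 190 (y) x 65 mm tall, walls and floor 4 to 5 mm. Origin at the centre of its underside.
- plate_grip (a point): loose aluminium pressing plate (176 x 184 x 8 mm, 750 g) with a wooden bar grip. This point is the bar's centre, 56 mm above the plate's underside; bar 120 mm along x, 18 mm wide (y), 22 mm tall, 37 mm of free height under it between posts 90 mm apart. Starts flat on the bench; resting on the pieces, this point lies 88 mm above the bench. Either way round will do.
- blank: bystander, to be left alone: full-size black sole blank, 260 x 104 x 14 mm, lying on the bench. Origin at the centre of its underside as it lies.
- hammer: bystander, to be left alone: hammer, 260 mm, lying. Origin at the centre of its underside as it lies.
- knife: bystander, to be left alone: short skiving knife with a wooden handle, 140 mm, lying. Origin at the centre of its underside as it lies.
- stone: bystander, to be left alone: grey whetstone, 130 x 45 x 22 mm. Origin at the centre of its underside.
- gluetin: bystander, to be left alone: yellow tin, 72 mm across, 72 mm tall. Origin at the centre of its underside.
- tacktin: bystander, to be left alone: low metal tin with a red band, 64 mm across, 30 mm tall. Origin at the centre of its underside.

How it is judged (in metres and radians):
On the way, in this order (a step that is already met when the one before it is completed fails the run):
1. all offcuts lie in the scrap tub (x of offcut0_mid in the frame of tub between -0.072 and 0.072 m and y of offcut0_mid in the frame of tub between -0.092 and 0.092 m and z of offcut0_mid in the frame of tub between 0 and 0.065 m and x of offcut1_mid in the frame of tub between -0.072 and 0.072 m and y of offcut1_mid in the frame of tub between -0.092 and 0.092 m and z of offcut1_mid in the frame of tub between 0 and 0.065 m and x of offcut2_mid in the frame of tub between -0.072 and 0.072 m and y of offcut2_mid in the frame of tub between -0.092 and 0.092 m and z of offcut2_mid in the frame of tub between 0 and 0.065 m and x of offcut3_mid in the frame of tub between -0.072 and 0.072 m and y of offcut3_mid in the frame of tub between -0.092 and 0.092 m and z of offcut3_mid in the frame of tub between 0 and 0.065 m), for 0.2 s.
2. all four sole pieces are home in the form (horizontal distance between fore_l_mid and seat_fore_l below 0.007 m and z of fore_l_mid in the frame of seat_fore_l between -0.003 and 0.003 m and angle between each of fore_l_mid, heel_l_mid, fore_r_mid, heel_r_mid's own z axis and vertical below 0.06 rad and angle between the x axis of each of fore_l_mid, heel_l_mid, fore_r_mid, heel_r_mid and the x axis of form, either way round below 0.12 rad and horizontal distance between heel_l_mid and seat_heel_l below 0.007 m and z of heel_l_mid in the frame of seat_heel_l between -0.003 and 0.003 m and horizontal distance between fore_r_mid and seat_fore_r below 0.007 m and z of fore_r_mid in the frame of seat_fore_r between -0.003 and 0.003 m and horizontal distance between heel_r_mid and seat_heel_r below 0.007 m and z of heel_r_mid in the frame of seat_heel_r between -0.003 and 0.003 m), for 0.2 s.
At the end, for the whole second after the job is handed in: Offcuts inside the tub; each sole piece home in its recess (centre within 7 mm sideways, 3 mm in height, level within 0.06 rad, in line within 0.12 rad); plate at rest on all four, within 12 mm of the form's centre and 5 mm of its resting height, level within 0.04 rad, square within 0.13 rad (all of step 1 and all of step 2 and horizontal distance between plate_grip and form below 0.012 m and z of plate_grip in the frame of form between 0.083 and 0.093 m and angle between plate_grip's own z axis and vertical below 0.04 rad and angle between the x axis of plate_grip and the x axis of form, either way round below 0.13 rad and linear speed of each of fore_l, heel_l, fore_r, heel_r, plate below 0.02 m/s); the robot touches nothing.
It fails at once if a bystander (sole blank, hammer, knife, whetstone or tin) is shifted by more than 4 cm (distance of any of blank, hammer, knife, stone, gluetin, tacktin from where it was at the start of the episode above 0.04 m).
Of offcut0, offcut1, offcut2, offcut3 only 2 to 4 are there at a start; the rules pass over those that are not, and their reading is None.
At some moment in a run one of fore_l, heel_l, fore_r, heel_r may be knocked a few centimetres aside while the robot is not near it.
Once in a run the grip may slacken for a moment while it holds something.
It also fails if it takes over 210 s, if anything falls off the work surface, if the arm or the gripper's body presses on something with over 40 N, if the wrist force passes 120 N, or if a joint passes its speed limit or range.

## Working session

There is one attempt and no reset: what is moved stays moved. The work goes in short steps, Python scripts to look and compute and a shell command to move; the robot and the scene stay as the last step left them, time stands still between calls to the robot, and variables do not carry over. Pictures are saved under pics/ and viewed, at most 14 in all, crops included, and the job is handed in when it is done.

```bash
mkdir -p pics; cat > h.py <<'E'
import numpy as np, cv2
from station import r, cams
def cal(n):
    c=cams.get_calibration(n); K=np.array(c["camera_matrix"],float)
    if n=="wrist":
        s=r.sense(); T=np.eye(4); T[:3,:3]=np.array(s["ee_rot"]); T[:3,3]=s["tcp_pos"]
        W=T@np.array(c["T_tool_cam"]); return K,W[:3,:3],W[:3,3]
    R=cv2.Rodrigues(np.array(c["rvec"],float))[0]; return K,R.T,-R.T@np.array(c["tvec"],float).ravel()
def ray(C,px,z):
    K,R,o=C; px=np.atleast_2d(np.array(px,float))
    d=(R@np.linalg.inv(K)@np.c_[px,np.ones(len(px))].T).T
    return o+d*((z-o[2])/d[:,2])[:,None]
def proj(C,P):
    K,R,o=C; q=(K@R.T@(np.atleast_2d(P)-o).T).T; return q[:,:2]/q[:,2:]
def snap(n,f):
    C=cal(n); im=cams.capture(n); cv2.imwrite("pics/"+f+".png",im[:,:,::-1]); return C,im
E
python3 - <<'E'
from h import *
for n in("top","side"):
    C,im=snap(n,n+"0"); print(n,C[2],C[1][:,2])
s=r.sense();print(s["time_s"],s["ee_rot"],r.grip_point_offset,cams.get_calibration("wrist"))
E
```

```text
top [0.28491751 0.07452683 1.47498811] [ 0.21074679 -0.01030798 -0.97748634]
side [ 0.23526931 -0.68694147  0.62987474] [ 0.33294752  0.74553859 -0.57733713]
0.1 [[ 9.14737197e-01 -4.04048739e-01 -6.91088990e-04]
 [-4.04049316e-01 -9.14735379e-01 -1.82656397e-03]
 [ 1.05857319e-04  1.95006004e-03 -9.99998093e-01]] 0.0187 {'camera_matrix': array([[304.08808647,   0.        , 316.1090949 ],
       [  0.        , 304.08808647, 200.39907928],
       [  0.        ,   0.        ,   1.        ]]), 'T_tool_cam': array([[ 9.21101778e-04, -9.51639785e-01, -3.07214700e-01,
         8.44912118e-02],
       [ 9.99999314e-01,  1.09866092e-03, -4.05020629e-04,
         4.66531423e-05],
       [ 7.22958528e-04, -3.07214116e-01,  9.51640144e-01,
        -1.62522156e-01],
       [ 0.00000000e+00,  0.00000000e+00,  0.00000000e+00,
         1.00000000e+00]])}
```

View pics/top0.png

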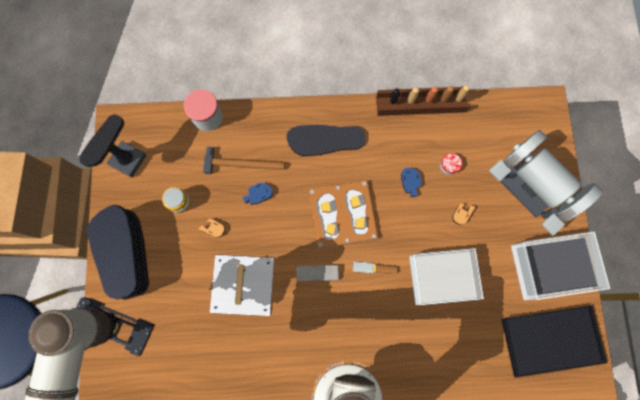

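View pics/side0.png

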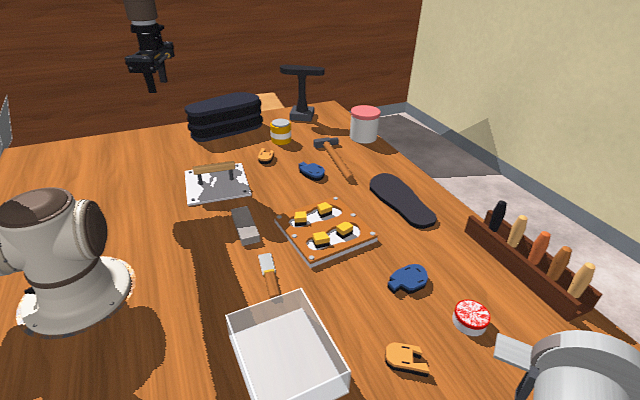

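The top view shows the form at (345,212) with four yellow offcuts. The forefeet are at (258,193) and (411,181), the heels at (212,228) and (464,213), the plate at (242,285) and the tub at (446,277). I'll get rough positions from colour masks.

```bash
cat >> h.py <<'E'
def masks(im):
    h=cv2.cvtColor(im,cv2.COLOR_RGB2HSV)
    return h, cv2.inRange(h,(100,110,40),(125,255,255))
def blobs(m,amin=20):
    c,_=cv2.findContours(m,cv2.RETR_EXTERNAL,cv2.CHAIN_APPROX_NONE)
    return [x for x in c if cv2.contourArea(x)>amin]
E
python3 - <<'E'
from h import *
im=cv2.imread("pics/top0.png")[:,:,::-1].copy();C=cal("top")
h,b=masks(im)
for p in [(258,193),(411,181),(212,228),(205,228),(464,213),(460,218),(326,207),(242,285),(240,275),(372,200),(345,240),(300,170)]: print(p,h[p[1],p[0]])
def show(nm,m,z):
    for c in blobs(m):
        M=cv2.moments(c);px=(M["m10"]/M["m00"],M["m01"]/M["m00"]);print(nm,np.round(px,1),M["m00"],np.round(ray(C,px,z)[0],3),cv2.minAreaRect(c)[1:])
show("blue",b,.02)
y=cv2.inRange(h,(18,150,140),(32,255,255));show("yellow",y,.038)
print("tub",ray(C,[(410,257),(475,249),(482,298),(417,304)],.065))
print("plate",ray(C,[(215,257),(273,257),(270,315),(210,314)],.008), "bar",ray(C,[(239,265),(241,304)],.067))
print("form",ray(C,[(311,190),(367,181),(380,236),(320,244)],.02))
cr=np.hstack([cv2.resize(im[y:y+40,x:x+40],(300,300),interpolation=cv2.INTER_CUBIC) for x,y in((190,208),(238,173))]); cr2=np.hstack([cv2.resize(im[y:y+40,x:x+40],(300,300),interpolation=cv2.INTER_CUBIC) for x,y in((391,161),(444,193))])
cv2.imwrite("pics/crop1.png",np.vstack([cr,cr2])[:,:,::-1])
E
```

```text
(258, 193) [108 143 143]
(411, 181) [108 141 145]
(212, 228) [ 16 141 239]
(205, 228) [ 15 150 201]
(464, 213) [ 16 146 238]
(460, 218) [ 16 148 238]
(326, 207) [ 23 162 246]
(242, 285) [ 17  56 119]
(240, 275) [ 17 116 150]
(372, 200) [ 14 156 103]
(345, 240) [ 13  78 197]
(300, 170) [ 14 157 179]
blue [ 19.5 301.3] 28.5 [0.327 0.985 0.02 ] ((33.559364318847656, 5.547001838684082), 33.6900634765625)
blue [258.7 193.2] 311.5 [0.633 0.251 0.02 ] ((15.888080596923828, 27.83696937561035), 66.80140686035156)
blue [410.7 180.3] 316.0 [ 0.654 -0.238  0.02 ] ((27.12583351135254, 16.933095932006836), 80.53767395019531)
yellow [330.2 228.7] 34.0 [0.505 0.029 0.038] ((5.820854663848877, 7.761139392852783), 14.03624439239502)
yellow [359.6 223. ] 37.5 [ 0.519 -0.063  0.038] ((8.0, 5.0), 90.0)
yellow [325.4 206.7] 34.5 [0.576 0.041 0.038] ((7.648529052734375, 6.0796003341674805), 78.69007110595703)
yellow [172.9 206.7] 27.0 [0.597 0.519 0.038] ((21.118927001953125, 7.705554962158203), 2.726310968399048)
yellow [354.7 201.7] 42.0 [ 0.588 -0.052  0.038] ((8.356289863586426, 6.31364107131958), 68.19859313964844)
tub [[ 0.40470123 -0.20603438  0.065     ]
 [ 0.42001201 -0.40454891  0.065     ]
 [ 0.27456453 -0.40856092  0.065     ]
 [ 0.26585752 -0.21483196  0.065     ]]
plate [[0.43675102 0.3932693  0.008     ]
 [0.42866073 0.21169027 0.008     ]
 [0.25240223 0.22503759 0.008     ]
 [0.26355152 0.40810275 0.008     ]] bar [[0.40350373 0.30854098 0.067     ]
 [0.28901252 0.30361329 0.067     ]]
form [[ 0.63625308  0.08379327  0.02      ]
 [ 0.65802542 -0.09754744  0.02      ]
 [ 0.47827304 -0.12651896  0.02      ]
 [ 0.46148515  0.06277718  0.02      ]]
```

View pics/crop1.png

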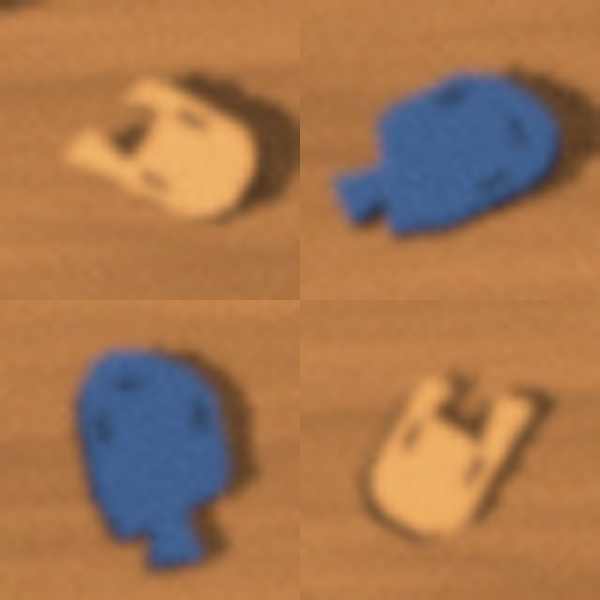

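The heels' longer horns and the toe cut-backs show heel_l at (212,228), fore_l at (258,193), fore_r at (411,181) and heel_r at (464,213). Next I'll write a planning helper and move over the form.

```bash
cat >> h.py <<'E'
from scipy.spatial.transform import Rotation as Ro
def go(x,y,z,yaw,half=True):
    """prints turn (units) and shift in tool axes after the turn; yaw = angle of tool x"""
    s=r.sense(); R=np.array(s["ee_rot"]); p=np.array(s["tcp_pos"]); best=None
    for yw in ([yaw,yaw+180] if half else [yaw]):
        a=np.radians(yw); T=np.array([[np.cos(a),np.sin(a),0],[np.sin(a),-np.cos(a),0],[0,0,-1.]])
        rv=Ro.from_matrix(R.T@T).as_rotvec(degrees=True)
        j6=s["joints"][5]+rv[2]+np.degrees(np.arctan2(y,x)+np.arcsin(.16/np.hypot(x,y)))-s["joints"][0]
        c=(abs(rv[2])+(1000 if abs(j6)>165 else 0),rv/6,T.T@(np.array([x,y,z])-p),j6)
        if best is None or c[0]<best[0]: best=c
    print("at",np.round(p,3),"t",round(s["time_s"],1),"turn",np.round(best[1],2),"shift",np.round(best[2],4),"j6",round(best[3]))
E
python3 -c "
from h import *
go(.50,-.02,.2,7)"
```

```text
at [0.252 0.571 0.222] t 0.1 turn [ 0.02  0.   -5.14] shift [0.1739 0.6171 0.0216] j6 -110
```

```bash
python3 -m handwheel '[[[0.01,0,-1.3,0,0,0,0.087],[0.01,0,-1.3,0,0,0,0.087],[0,0,-1.3,0,0,0,0.087],[0,0,-1.24,0,0,0,0.087],[0,0,0,0.01,0.036,0.001,0.087],[0,0,0,0.012,0.042,0.001,0.087],[0,0,0,0.012,0.042,0.001,0.087],[0,0,0,0.012,0.042,0.001,0.087],[0,0,0,0.012,0.042,0.001,0.087],[0,0,0,0.012,0.042,0.001,0.087],[0,0,0,0.012,0.042,0.001,0.087],[0,0,0,0.012,0.042,0.001,0.087]]]' && python3 -m handwheel '[[[0,0,0,0.012,0.042,0.002,0.087],[0,0,0,0.012,0.042,0.002,0.087],[0,0,0,0.012,0.042,0.002,0.087],[0,0,0,0.012,0.042,0.002,0.087],[0,0,0,0.012,0.042,0.002,0.087],[0,0,0,0.012,0.042,0.002,0.087],[0,0,0,0.012,0.042,0.002,0.087],[0,0,0,0,0,0,0.087]]]'
python3 - <<'E'
from h import *
go(.50,-.02,.2,7)
snap("wrist","w1"); print(r.sense()["joint_velocities"])
E
```

```text
time_s: 1.3
tcp_pos: [0.3861, 0.2539, 0.2138]
ee_rot: [[0.992, 0.123, 0.0], [0.123, -0.992, 0.002], [0.001, -0.002, -1.0]]
wrist_force: [1.0, -0.3, -0.1]
gripper_width: 0.998
gripper_force: 0.0
time_s: 2.1
tcp_pos: [0.506, -0.0297, 0.1985]
ee_rot: [[0.993, 0.116, -0.001], [0.116, -0.993, 0.001], [-0.001, -0.001, -1.0]]
wrist_force: [-1.1, 0.6, -0.2]
gripper_width: 0.999
gripper_force: 0.0
at [ 0.506 -0.03   0.198] t 2.1 turn [-0.01  0.01 -0.06] shift [-0.0048 -0.0103 -0.0015] j6 83
[ 3.17245056 -1.33397231 -0.94296227 -0.4638724  -0.04632891 -0.75792055]
```

View pics/w1.png

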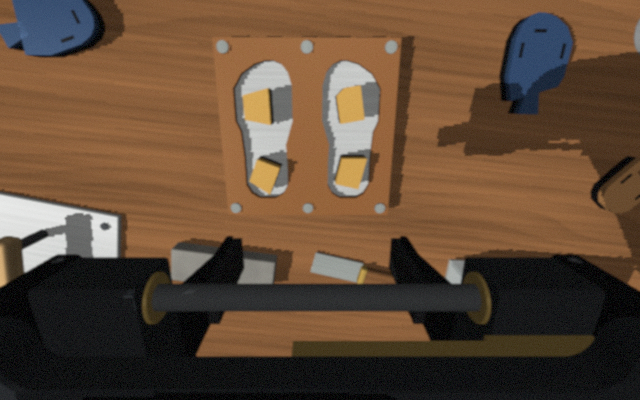

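The wrist view shows the form, with screws at (223,47), (391,47), (236,208) and (380,209). The offcuts are at (258,106), (351,104), (265,175) and (350,172).

```bash
cat >> h.py <<'E'
def offcuts(im,C):
    h=cv2.cvtColor(im,cv2.COLOR_RGB2HSV); m=cv2.inRange(h,(14,120,150),(32,255,255))
    for c in blobs(m,150):
        w=ray(C,c[:,0],.038)[:,:2]; (cx,cy),(a,b),t=cv2.minAreaRect((w*1000).astype(np.float32))
        if not(25<max(a,b)<45): continue
        if a<b: t+=90
        print("offcut px",c[:,0].mean(0).round(),"xy",round(cx/1000,4),round(cy/1000,4),"size",round(a,1),round(b,1),"long axis",round((t+90)%180-90,1))
E
python3 - <<'E'
from h import *
im=cv2.imread("pics/w1.png")[:,:,::-1].copy();C=cal("wrist")
offcuts(im,C)
h=cv2.cvtColor(im,cv2.COLOR_RGB2HSV); g=cv2.inRange(h,(0,0,110),(180,70,255))
P=[]
for c in blobs(g,40):
    (u,v),rad=cv2.minEnclosingCircle(c)
    if 4<rad<11 and 200<u<410 and v<230: P.append((u,v)); 
W=ray(C,P,.02); print(np.round(P,1),np.round(W,4))
h,b=masks(im)
for x in blobs(b,300): print("blue",ray(C,x[:,0].mean(0),.02).round(3))
E
```

```text
offcut px [264. 175.] xy 0.5066 0.0304 size 25.6 30.4 long axis -16.5
offcut px [351. 171.] xy 0.5235 -0.0623 size 26.5 33.4 long axis -6.3
offcut px [304. 112.] xy 0.5775 -0.0095 size 23.6 26.3 long axis -83.0
offcut px [258. 107.] xy 0.5777 0.0424 size 33.0 25.8 long axis 8.5
offcut px [350. 105.] xy 0.5911 -0.0513 size 32.3 25.0 long axis 16.4
offcut px [222. 101.] xy 0.5809 0.0775 size 33.1 16.9 long axis 23.9
offcut px [225.  76.] xy 0.6042 0.0754 size 37.5 16.3 long axis 40.2
[[379.5 207.5]
 [307.5 207.5]
 [235.7 207.4]
 [391.1  46.7]
 [306.5  46.5]
 [221.4  46.4]] [[ 0.48   -0.1061  0.02  ]
 [ 0.4698 -0.0212  0.02  ]
 [ 0.4597  0.0635  0.02  ]
 [ 0.6512 -0.0864  0.02  ]
 [ 0.6413 -0.0013  0.02  ]
 [ 0.6312  0.0844  0.02  ]]
blue [[ 0.652 -0.235  0.02 ]]
blue [[0.629 0.259 0.02 ]]
```

```bash
python3 -c "
from h import *
go(.5235,-.0623,.06,-6.3)"
```

```text
at [ 0.505 -0.028  0.199] t 2.1 turn [-0.02  0.01  2.17] shift [0.0218 0.0321 0.1385] j6 90
```

```bash
python3 -m handwheel '[[[0,0,1.1,0,0,0.02,0.05],[0,0,1.07,0,0,0.02,0.05],[0,0,0,0.011,0.016,0.033,0.05],[0,0,0,0.011,0.016,0.033,0.05],[0,0,0,0,0,0.032,0.05],[0,0,0,0,0,0.02,0.05],[0,0,0,0,0,0.019,0.05],[0,0,0,0,0,0,0.05],[0,0,0,0,0,0,0],[0,0,0,0,0,0,0],[0,0,0,0,0,0,0],[0,0,0,0,0,0,0]]]'; python3 -m handwheel '[[[0,0,0,0,0,0,0],[0,0,0,0,0,-0.04,0],[0,0,0,0,0,-0.045,0],[0,0,0,0,0,-0.04,0]]]'; python3 -c "
from h import *
go(.32,-.27,.06,-6.3)"
```

```text
time_s: 3.35
tcp_pos: [0.5239, -0.0594, 0.0227]
ee_rot: [[0.995, -0.104, 0.001], [-0.104, -0.995, 0.002], [0.001, -0.002, -1.0]]
wrist_force: [0.2, 1.0, 0.1]
gripper_width: 0.301
gripper_force: 28.9
time_s: 3.75
tcp_pos: [0.5238, -0.0599, 0.1492]
ee_rot: [[0.995, -0.105, 0.001], [-0.105, -0.995, 0.002], [0.001, -0.002, -1.0]]
wrist_force: [1.0, 1.0, -0.1]
gripper_width: 0.299
gripper_force: 30.0
at [ 0.524 -0.06   0.149] t 3.8 turn [-0.02 -0.01  0.05] shift [-0.1795  0.2311  0.0892] j6 45
```

```bash
python3 -m handwheel '[[[0,0,0,-0.026,0.033,0,0],[0,0,0,-0.026,0.033,0,0],[0,0,0,-0.026,0.033,0,0],[0,0,0,-0.026,0.033,0,0],[0,0,0,-0.026,0.033,0,0],[0,0,0,-0.026,0.033,0,0],[0,0,0,-0.024,0.033,0,0],[0,0,0,0,0,0.03,0],[0,0,0,0,0,0.05,0],[0,0,0,0,0,0,0.05],[0,0,0,0,0,0,0.05],[0,0,0,0,0,0,0.05]]]'; python3 -m handwheel '[[[0,0,0,0,0,-0.04,0.05],[0,0,0,0,0,-0.04,0.05]]]'; python3 -c "
from h import *
go(.5911,-.0513,.149,16.4)"
```

```text
time_s: 4.95
tcp_pos: [0.3225, -0.2711, 0.0689]
ee_rot: [[0.995, -0.103, 0.004], [-0.103, -0.995, 0.0], [0.004, -0.001, -1.0]]
wrist_force: [-0.8, 0.3, -0.1]
gripper_width: 0.482
gripper_force: 0.0
time_s: 5.15
tcp_pos: [0.3211, -0.2707, 0.1498]
ee_rot: [[0.995, -0.103, 0.002], [-0.103, -0.995, 0.001], [0.002, -0.001, -1.0]]
wrist_force: [1.3, -0.4, 0.1]
gripper_width: 0.562
gripper_force: 0.0
at [ 0.321 -0.271  0.15 ] t 5.2 turn [-0.01 -0.02 -3.72] shift [ 0.3209 -0.1342  0.0008] j6 108
```

```bash
python3 -m handwheel '[[[0,0,-1.24,0,0,0,0.05],[0,0,-1.24,0,0,0,0.05],[0,0,-1.24,0,0,0,0.05],[0,0,0,0.04,-0.0168,0,0.05],[0,0,0,0.04,-0.0168,0,0.05],[0,0,0,0.04,-0.0168,0,0.05],[0,0,0,0.04,-0.0168,0,0.05],[0,0,0,0.04,-0.0168,0,0.05],[0,0,0,0.04,-0.0168,0,0.05],[0,0,0,0.04,-0.0168,0,0.05],[0,0,0,0.04,-0.0168,0,0.05],[0,0,0,0,0,0,0.05]]]'; python3 -c "
from h import *
go(.5911,-.0513,.0225,16.4)"
```

```text
time_s: 6.35
tcp_pos: [0.5949, -0.0483, 0.1504]
ee_rot: [[0.958, 0.286, 0.008], [0.286, -0.958, 0.003], [0.009, -0.0, -1.0]]
wrist_force: [-0.6, -1.1, -0.5]
gripper_width: 0.574
gripper_force: 0.0
at [ 0.595 -0.048  0.15 ] t 6.3 turn [-0.   -0.08  0.03] shift [-0.0045  0.0018  0.1279] j6 96
```

```bash
python3 -m handwheel '[[[0,-0.04,0,-0.002,0.001,0.03,0.05],[0,0,0,0,0,0.04,0.05],[0,0,0,0,0,0.03,0.05],[0,0,0,0,0,0.018,0.05],[0,0,0,0,0,0.01,0.05],[0,0,0,0,0,0,0.05],[0,0,0,0,0,0,0],[0,0,0,0,0,0,0],[0,0,0,0,0,0,0],[0,0,0,0,0,0,0],[0,0,0,0,0,0,0],[0,0,0,0,0,-0.03,0]]]';  python3 -m handwheel '[[[0,0,0,0,0,-0.04,0],[0,0,0,0,0,-0.05,0],[0,0,0,0,0,0,0]]]'; python3 -c "
from h import *
go(.37,-.27,.065,16.4)"
```

```text
time_s: 7.55
tcp_pos: [0.5849, -0.0535, 0.046]
ee_rot: [[0.96, 0.28, -0.013], [0.28, -0.96, 0.0], [-0.012, -0.004, -1.0]]
wrist_force: [-0.5, -0.0, -1.0]
gripper_width: 0.291
gripper_force: 30.0
time_s: 7.85
tcp_pos: [0.5934, -0.0532, 0.1473]
ee_rot: [[0.959, 0.282, 0.012], [0.282, -0.959, 0.001], [0.012, 0.002, -1.0]]
wrist_force: [0.8, -0.9, 0.3]
gripper_width: 0.289
gripper_force: 30.0
at [ 0.593 -0.053  0.147] t 7.8 turn [ 0.02 -0.11  0.  ] shift [-0.2756  0.1449  0.0823] j6 70
```

```bash
python3 -m handwheel '[[[0,0,0,-0.034,0.018,0,0],[0,0,0,-0.034,0.018,0,0],[0,0,0,-0.034,0.018,0,0],[0,0,0,-0.034,0.018,0,0],[0,0,0,-0.034,0.018,0,0],[0,0,0,-0.034,0.018,0,0],[0,0,0,-0.034,0.018,0,0],[0,0,0,-0.034,0.018,0,0],[0,0,0,0,0,0.03,0],[0,0,0,0,0,0.05,0],[0,0,0,0,0,0,0.05],[0,0,0,0,0,0,0.05]]]'; python3 -m handwheel '[[[0,0,0,0,0,0,0.05],[0,0,0,0,0,-0.04,0.05],[0,0,0,0,0,-0.04,0.05]]]'; python3 -c "
from h import *
go(.5777,.0424,.145,8.5)"
```

```text
time_s: 9.05
tcp_pos: [0.3676, -0.268, 0.0602]
ee_rot: [[0.959, 0.282, -0.005], [0.282, -0.96, 0.001], [-0.005, -0.002, -1.0]]
wrist_force: [-0.1, 0.0, 0.3]
gripper_width: 0.394
gripper_force: 0.0
time_s: 9.35
tcp_pos: [0.3684, -0.2679, 0.1429]
ee_rot: [[0.959, 0.282, -0.002], [0.282, -0.959, -0.0], [-0.002, -0.001, -1.0]]
wrist_force: [1.1, -0.2, 0.6]
gripper_width: 0.56
gripper_force: 0.0
at [ 0.368 -0.268  0.143] t 9.3 turn [-3.000e-02 -1.000e-02 -2.869e+01] shift [-0.2529  0.276  -0.0021] j6 -15
```

```bash
python3 -c "
from h import *
s=r.sense();print(s['joints']);go(.5777,.0424,.145,8.5,False)"
```

```text
[-1.54634484e+01  1.02640302e+01 -2.90478118e+01  4.22615861e-02
 -5.07985840e+01  1.21815092e+02]
at [ 0.368 -0.268  0.143] t 9.3 turn [-0.    0.02  1.31] shift [ 0.2529 -0.276  -0.0021] j6 165
```

```bash
sed -i 's/j6=s\["joints"\]\[5\]+rv\[2\]+np.degrees(\(.*\))-s\["joints"\]\[0\]/j6=s["joints"][5]-rv[2]-np.degrees(\1)+s["joints"][0]/' h.py; grep -n "j6=" h.py
python3 -m handwheel '[[[0,0,1.31,0,0,0,0.05],[0,0,0,0.031,-0.034,0,0.05],[0,0,0,0.032,-0.035,0,0.05],[0,0,0,0.032,-0.035,0,0.05],[0,0,0,0.032,-0.035,0,0.05],[0,0,0,0.032,-0.035,0,0.05],[0,0,0,0.032,-0.034,0,0.05],[0,0,0,0.031,-0.034,0,0.05],[0,0,0,0.031,-0.034,0,0.05],[0,0,0,0,0,0,0.05],[0,0,0,0,0,0,0.05]]]'
python3 -c "
from h import *
go(.5777,.0424,.0225,8.5)"
```

```text
30:        j6=s["joints"][5]-rv[2]-np.degrees(np.arctan2(y,x)+np.arcsin(.16/np.hypot(x,y)))+s["joints"][0]
time_s: 10.45
tcp_pos: [0.5784, 0.0437, 0.1417]
ee_rot: [[0.989, 0.149, -0.0], [0.149, -0.989, 0.002], [0.0, -0.002, -1.0]]
wrist_force: [-0.3, 0.3, 0.2]
gripper_width: 0.579
gripper_force: 0.0
at [0.578 0.044 0.142] t 10.4 turn [-0.02 -0.    0.01] shift [-0.0009  0.0012  0.1192] j6 78
```

```bash
python3 -m handwheel '[[[0,0,0,-0.001,0.001,0.03,0.05],[0,0,0,0,0,0.04,0.05],[0,0,0,0,0,0.03,0.05],[0,0,0,0,0,0.014,0.05],[0,0,0,0,0,0.005,0.05],[0,0,0,0,0,0,0.05],[0,0,0,0,0,0,0],[0,0,0,0,0,0,0],[0,0,0,0,0,0,0],[0,0,0,0,0,0,0],[0,0,0,0,0,0,0],[0,0,0,0,0,-0.03,0]]]';  python3 -m handwheel '[[[0,0,0,0,0,-0.04,0],[0,0,0,0,0,-0.05,0],[0,0,0,0,0,0,0],[0,0,0,0,0,0,0]]]'; python3 -c "
from h import *
go(.37,-.34,.065,8.5)"
```

```text
time_s: 11.65
tcp_pos: [0.5733, 0.0405, 0.0473]
ee_rot: [[0.989, 0.146, -0.012], [0.146, -0.989, -0.001], [-0.012, -0.0, -1.0]]
wrist_force: [-0.2, -0.8, -0.7]
gripper_width: 0.299
gripper_force: 30.0
time_s: 12.05
tcp_pos: [0.5773, 0.0415, 0.1421]
ee_rot: [[0.989, 0.147, -0.0], [0.147, -0.989, 0.002], [-0.0, -0.002, -1.0]]
wrist_force: [-0.4, -0.6, -1.5]
gripper_width: 0.302
gripper_force: 30.0
at [0.577 0.042 0.142] t 12.1 turn [-0.02  0.   -0.01] shift [-0.2614  0.3467  0.0771] j6 123
```

```bash
python3 -m handwheel '[[[0,0,0,-0.025,0.034,0,0],[0,0,0,-0.026,0.035,0,0],[0,0,0,-0.026,0.035,0,0],[0,0,0,-0.026,0.035,0,0],[0,0,0,-0.026,0.035,0,0],[0,0,0,-0.026,0.035,0,0],[0,0,0,-0.026,0.035,0,0],[0,0,0,-0.026,0.034,0,0],[0,0,0,-0.026,0.034,0,0],[0,0,0,-0.026,0.034,0,0],[0,0,0,0,0,0.03,0],[0,0,0,0,0,0.045,0]]]'; python3 -m handwheel '[[[0,0,0,0,0,0,0],[0,0,0,0,0,0,0.05],[0,0,0,0,0,0,0.05],[0,0,0,0,0,0,0.05],[0,0,0,0,0,-0.04,0.05],[0,0,0,0,0,-0.04,0.05]]]'; python3 -c "
from h import *
go(.5066,.0304,.145,-16.5)"
```

```text
time_s: 13.25
tcp_pos: [0.3714, -0.341, 0.066]
ee_rot: [[0.99, 0.144, 0.001], [0.144, -0.99, -0.001], [0.001, 0.001, -1.0]]
wrist_force: [0.7, -0.4, -0.4]
gripper_width: 0.298
gripper_force: 30.0
time_s: 13.85
tcp_pos: [0.3714, -0.3389, 0.1477]
ee_rot: [[0.989, 0.148, -0.004], [0.148, -0.989, 0.001], [-0.004, -0.001, -1.0]]
wrist_force: [0.6, 0.4, -0.1]
gripper_width: 0.563
gripper_force: 0.0
at [ 0.371 -0.339  0.148] t 13.8 turn [-0.01  0.04  4.17] shift [ 0.0247 -0.3925  0.0027] j6 52
```

```bash
python3 -m handwheel '[[[0,0,1.39,0,0,0,0.05],[0,0,1.39,0,0,0,0.05],[0,0,1.39,0,0,0,0.05],[0,0,0,0.003,-0.043,0,0.05],[0,0,0,0.003,-0.044,0,0.05],[0,0,0,0.003,-0.044,0,0.05],[0,0,0,0.003,-0.044,0,0.05],[0,0,0,0.003,-0.044,0,0.05],[0,0,0,0.003,-0.044,0,0.05],[0,0,0,0.003,-0.044,0,0.05],[0,0,0,0.003,-0.043,0,0.05],[0,0,0,0.001,-0.043,0,0.05]]]'
python3 -m handwheel '[[[0,0,0,0,0,0,0.05],[0,0,0,0,0,0,0.05]]]'
python3 -c "
from h import *
go(.5066,.0304,.0225,-16.5)
C,im=snap('wrist','w2'); offcuts(im,C)"
```

```text
time_s: 15.05
tcp_pos: [0.5085, 0.0328, 0.1478]
ee_rot: [[0.959, -0.284, 0.0], [-0.284, -0.959, 0.002], [-0.0, -0.002, -1.0]]
wrist_force: [0.3, -0.8, 0.7]
gripper_width: 0.577
gripper_force: 0.0
time_s: 15.25
tcp_pos: [0.5078, 0.0316, 0.147]
ee_rot: [[0.959, -0.283, -0.002], [-0.283, -0.959, 0.002], [-0.002, -0.001, -1.0]]
wrist_force: [0.4, 0.1, 0.7]
gripper_width: 0.576
gripper_force: 0.0
at [0.508 0.032 0.147] t 15.2 turn [-0.01  0.02  0.01] shift [-0.0008  0.0015  0.1245] j6 52
offcut px [633. 256.] xy 0.3605 -0.254 size 37.7 10.5 long axis 1.2
offcut px [321. 196.] xy 0.5067 0.0288 size 25.5 31.3 long axis -16.3
offcut px [336. 124.] xy 0.5664 -0.0043 size 19.3 43.7 long axis -3.0
offcut px [243.  76.] xy 0.6278 0.0606 size 31.2 14.2 long axis 31.5
```

```bash
python3 -m handwheel '[[[0,0,0,-0.001,0.0025,0.03,0.05],[0,0,0,0,0,0.04,0.05],[0,0,0,0,0,0.03,0.05],[0,0,0,0,0,0.018,0.05],[0,0,0,0,0,0.006,0.05],[0,0,0,0,0,0,0.05],[0,0,0,0,0,0,0],[0,0,0,0,0,0,0],[0,0,0,0,0,0,0],[0,0,0,0,0,0,0],[0,0,0,0,0,0,0],[0,0,0,0,0,-0.03,0]]]';  python3 -m handwheel '[[[0,0,0,0,0,-0.04,0],[0,0,0,0,0,-0.05,0],[0,0,0,0,0,0,0],[0,0,0,0,0,0,0]]]'; python3 -c "
from h import *
go(.32,-.34,.065,-16.5)"
```

```text
time_s: 16.5
tcp_pos: [0.5026, 0.0275, 0.0492]
ee_rot: [[0.958, -0.286, -0.012], [-0.286, -0.958, -0.002], [-0.011, 0.005, -1.0]]
wrist_force: [0.5, -0.7, -1.1]
gripper_width: 0.299
gripper_force: 30.0
time_s: 16.9
tcp_pos: [0.5061, 0.0286, 0.143]
ee_rot: [[0.958, -0.285, -0.001], [-0.285, -0.958, 0.002], [-0.001, -0.002, -1.0]]
wrist_force: [-0.5, -0.8, -0.9]
gripper_width: 0.301
gripper_force: 30.0
at [0.506 0.029 0.143] t 16.9 turn [-0.02  0.01 -0.01] shift [-0.0738  0.4063  0.078 ] j6 100
```

```bash
python3 -m handwheel '[[[0,0,0,-0.007,0.04,0,0],[0,0,0,-0.007,0.041,0,0],[0,0,0,-0.007,0.041,0,0],[0,0,0,-0.007,0.041,0,0],[0,0,0,-0.007,0.041,0,0],[0,0,0,-0.008,0.041,0,0],[0,0,0,-0.008,0.041,0,0],[0,0,0,-0.008,0.04,0,0],[0,0,0,-0.008,0.04,0,0],[0,0,0,-0.007,0.04,0,0],[0,0,0,0,0,0.03,0],[0,0,0,0,0,0.045,0]]]'; python3 -m handwheel '[[[0,0,0,0,0,0,0],[0,0,0,0,0,0,0.05],[0,0,0,0,0,0,0.05],[0,0,0,0,0,0,0.05],[0,0,0,0,0,-0.05,0.05],[0,0,0,0,0,-0.05,0.05],[0,0,0,0,0,-0.04,0.087]]]'; python3 -c "
from h import *
go(.53,-.27,.2,0)"
```

```text
time_s: 18.1
tcp_pos: [0.319, -0.3414, 0.0669]
ee_rot: [[0.958, -0.288, 0.0], [-0.288, -0.958, -0.001], [0.001, 0.001, -1.0]]
wrist_force: [1.0, -0.7, -0.7]
gripper_width: 0.297
gripper_force: 30.0
time_s: 18.8
tcp_pos: [0.3202, -0.3402, 0.2117]
ee_rot: [[0.959, -0.284, 0.001], [-0.284, -0.959, -0.002], [0.002, 0.002, -1.0]]
wrist_force: [1.5, -0.4, 0.1]
gripper_width: 0.607
gripper_force: 0.0
at [ 0.32  -0.34   0.212] t 18.8 turn [ 0.02 -0.02 -2.75] shift [ 0.2098 -0.0702  0.0117] j6 101
```

```bash
python3 -m handwheel '[[[0,0,-1.4,0,0,0,0.087],[0,0,-1.35,0,0,0,0.087],[0,0,0,0.035,-0.012,0.002,0.087],[0,0,0,0.035,-0.012,0.002,0.087],[0,0,0,0.035,-0.012,0.002,0.087],[0,0,0,0.035,-0.012,0.002,0.087],[0,0,0,0.035,-0.012,0.002,0.087],[0,0,0,0.035,-0.012,0.002,0.087],[0,0,0,0,0,0,0.087],[0,0,0,0,0,0,0.087],[0,0,0,0,0,0,0.087]]]'
python3 - <<'E'
from h import *
C,im=snap("wrist","w3"); np.savez("w3",im=im,K=C[0],R=C[1],o=C[2])
C,im=snap("top","top1")
cr=cv2.resize(im[240:310,300:500],(800,280));cv2.imwrite("pics/tub.png",cr[:,:,::-1])
E
```

```text
time_s: 19.9
tcp_pos: [0.5288, -0.2681, 0.1955]
ee_rot: [[1.0, -0.001, -0.002], [-0.001, -1.0, 0.001], [-0.002, -0.001, -1.0]]
wrist_force: [-0.7, -0.6, 0.4]
gripper_width: 1.005
gripper_force: 0.0
```

View pics/w3.png

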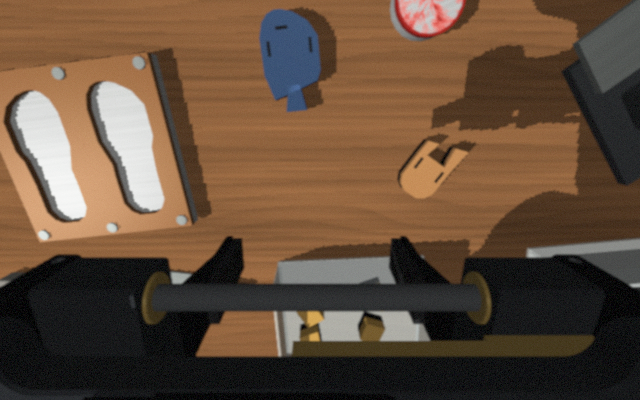

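View pics/tub.png

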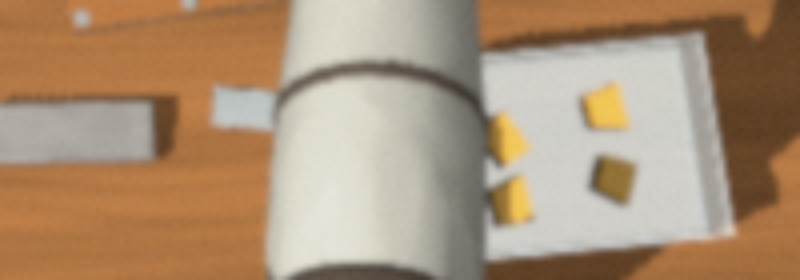

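All four offcuts lie in the tub and the form is clear. fore_r is at (291,55) and heel_r at (428,172). I'll get the pose of each piece with calipers on its contour.

```bash
cat >> h.py <<'E'
def piece(im,C,kind,near,z=.02):
    """caliper fit of one piece near pixel; returns x,y,yaw(deg)"""
    h=cv2.cvtColor(im,cv2.COLOR_RGB2HSV); u,v=map(int,near)
    if kind=="fore": m=cv2.inRange(h,(100,90,60),(125,255,255)); Wd,front,back=58,42,54
    else:
        Wd,front,back=44,45,30; ref=h[v-4:v+5,u-4:u+5].reshape(-1,3); ref=np.median(ref,0)
        m=cv2.inRange(h,(8,60,int(ref[2]*.86)),(22,255,255))
    m=cv2.morphologyEx(m,cv2.MORPH_CLOSE,np.ones((3,3))) if kind=="fore" else m
    cs=[c for c in blobs(m,100) if cv2.pointPolygonTest(c,(float(u),float(v)),True)>-6]
    c=max(cs,key=cv2.contourArea); w=ray(C,c[:,0],z)[:,:2]*1000
    best=(-1,)
    for t in np.arange(0,180,.5):
        a=np.radians(t); n=w@[-np.sin(a),np.cos(a)]
        sc=(n<n.min()+1.3).sum()+(n>n.max()-1.3).sum()-2*abs(n.max()-n.min()-Wd)
        if sc>best[0]: best=(sc,t,(n.max()+n.min())/2,n.max()-n.min())
    _,t,n0,wid=best; ths=[x for s,x in [(0,0)]]
    a=np.radians(t); x=w@[np.cos(a),np.sin(a)]; n=w@[-np.sin(a),np.cos(a)]-n0
    # narrow/hollow end: fore tongue behind, heel horns ahead (round end behind)
    def spread(sel): return np.ptp(n[sel])
    lo,hi=spread(x<x.min()+6),spread(x>x.max()-6)
    flip=(lo>hi) if kind=="fore" else None
    if kind=="heel":
        # centroid of area lies nearer the round end
        M=cv2.moments(w.astype(np.float32)[:,None]); cx=np.array([M["m10"],M["m01"]])@[np.cos(a),np.sin(a)]/M["m00"]
        flip=cx-x.min()>x.max()-cx
    L=np.ptp(x)
    if flip: xc=((x.max()-back)+(x.min()+front))/2; yaw=t+180
    else: xc=((x.min()+back)+(x.max()-front))/2; yaw=t
    p=xc*np.array([np.cos(a),np.sin(a)])+n0*np.array([-np.sin(a),np.cos(a)])
    ex=(w-p)@np.array([np.cos(np.radians(yaw)),np.sin(np.radians(yaw))]); ey=(w-p)@np.array([-np.sin(np.radians(yaw)),np.cos(np.radians(yaw))])
    yaw=(yaw+180)%360-180
    print(kind,"xy",(p/1000).round(4),"yaw",round(yaw,1),"width",round(wid,1),"len",round(L,1),"(want",Wd,front+back,") ends y",ey[ex>ex.max()-5].mean().round(1),ey[ex<ex.min()+5].mean().round(1))
    return p[0]/1000,p[1]/1000,yaw
def seats(x=.5555,y=-.0112,yaw=6.75): pass
E
python3 - <<'E'
from h import *
d=np.load("w3.npz");im=d["im"];C=(d["K"],d["R"],d["o"])
piece(im,C,"fore",(291,55)); piece(im,C,"heel",(424,178))
h=cv2.cvtColor(im,cv2.COLOR_RGB2HSV)
g=cv2.inRange(h,(0,0,150),(180,70,255))
for c in blobs(g,40):
    w=ray(C,c[:,0],.012)[:,:2]; 
    (a,b),rad=cv2.minEnclosingCircle(c)
    if a<230 and b<250: print(np.round((a,b,rad)), ray(C,(a,b),.02)[0].round(4), w.min(0).round(3),w.max(0).round(3),cv2.contourArea(c))
E
```

```text
fore xy [ 0.6583 -0.2416] yaw 5.5 width 56.4 len 93.7 (want 58 96 ) ends y 5.8 -0.1
heel xy [ 0.5359 -0.3919] yaw -34.5 width 44.7 len 73.2 (want 44 75 ) ends y -17.4 0.6
[ 43. 235.   6.] [0.4596 0.0642 0.02  ] [0.45  0.066] [0.463 0.078] 71.0
[111. 228.   6.] [ 0.4695 -0.0206  0.02  ] [ 0.46  -0.021] [ 0.472 -0.009] 69.0
[181. 220.   5.] [ 0.4794 -0.1061  0.02  ] [ 0.471 -0.108] [ 0.483 -0.096] 60.5
[ 55. 155.  68.] [0.557  0.0236 0.02  ] [0.477 0.01 ] [0.625 0.064] 4257.0
[132. 145.  70.] [ 0.5681 -0.0644  0.02  ] [ 0.489 -0.086] [ 0.634 -0.03 ] 4603.5
[56. 73.  7.] [ 6.417e-01 -4.000e-04  2.000e-02] [0.636 0.   ] [0.648 0.011] 92.0
[138.  62.   7.] [ 0.6516 -0.0857  0.02  ] [ 0.646 -0.086] [ 0.659 -0.076] 93.0
```

```bash
python3 - <<'E'
from h import *
d=np.load("w3.npz");im=d["im"];C=(d["K"],d["R"],d["o"])
c0=np.array([.5555,-.0108]);a=np.radians(6.7);X=np.array([np.cos(a),np.sin(a)]);Y=np.array([-X[1],X[0]])
h=cv2.cvtColor(im,cv2.COLOR_RGB2HSV);g=cv2.inRange(h,(0,0,150),(180,70,255))
for nm,c in [(c[0,0],c) for c in blobs(g,2000)]:
    if c[:,0,0].max()>230: continue
    w=ray(C,c[:,0],.012)[:,:2]-c0; x=w@X;y=w@Y
    print("x ext",x.min().round(4),x.max().round(4),"toe y",y[x>x.max()-.003].mean().round(4),"heel y",y[x<x.min()+.003].mean().round(4))
    for q in np.arange(-.07,.08,.01):
        s=abs(x-q)<.0015; print(round(q,2),y[s].min().round(4),y[s].max().round(4),round(np.ptp(y[s]),4))
E
```

```text
x ext -0.0729 0.0741 toe y 0.0381 heel y 0.0442
-0.07 0.0326 0.0529 0.0203
-0.06 0.0274 0.0617 0.0343
-0.05 0.0271 0.0619 0.0348
-0.04 0.0271 0.064 0.0368
-0.03 0.0272 0.0625 0.0354
-0.02 0.0275 0.0641 0.0366
-0.01 0.0275 0.0632 0.0356
0.0 0.0249 0.0647 0.0399
0.01 0.0211 0.0674 0.0463
0.02 0.0201 0.07 0.0499
0.03 0.0205 0.069 0.0486
0.04 0.0201 0.0705 0.0504
0.05 0.0202 0.0693 0.0491
0.06 0.0231 0.0627 0.0395
0.07 0.0282 0.0504 0.0222Traceback (most recent call last):
  File "<stdin>", line 10, in <module>
    return umr_minimum(a, axis, None, out, keepdims, initial, where)
ValueError: zero-size array to reduction operation minimum which has no identity
```

```bash
python3 - <<'E'
from h import *
d=np.load("w3.npz");im=d["im"];C=(d["K"],d["R"],d["o"])
c0=np.array([.5555,-.0108]);a=np.radians(6.7);X=np.array([np.cos(a),np.sin(a)]);Y=np.array([-X[1],X[0]])
h=cv2.cvtColor(im,cv2.COLOR_RGB2HSV);g=cv2.inRange(h,(0,0,50),(180,110,255))
for c in blobs(g,2000):
    if c[:,0,0].max()>230: continue
    for z in(.012,.02):
        w=ray(C,c[:,0],z)[:,:2]-c0; x=w@X;y=w@Y
        print(z,"x ext",x.min().round(4),x.max().round(4),"toe y",y[x>x.max()-.003].mean().round(4),"heel y",y[x<x.min()+.003].mean().round(4))
        print([(round(q,3),y[abs(x-q)<.0025].min().round(4),y[abs(x-q)<.0025].max().round(4)) for q in np.arange(-.06,.065,.01)])
# brightness profile along the recess axes, floor plane
for sy in(.047,-.047):
    for q0,q1 in((.062,.086),(-.086,-.062)):
        q=np.arange(q0,q1,.002); P=np.array([[*(c0+t*X+(sy+(-.006*np.sign(sy) if t>0 else 0))*Y),.012] for t in q])
        px=proj(C,P); v=[tuple(cv2.remap(h,np.float32([[p[0]]]),np.float32([[p[1]]]),cv2.INTER_LINEAR)[0,0][1:]) for p in px]
        print(sy,[(round(t*1000),int(s),int(b)) for t,(s,b) in zip(q,v)])
E
```

```text
0.012 x ext -0.0751 0.0753 toe y 0.0405 heel y 0.0475
[(np.float64(-0.06), np.float64(0.025), np.float64(0.0713)), (np.float64(-0.05), np.float64(0.0222), np.float64(0.0714)), (np.float64(-0.04), np.float64(0.0252), np.float64(0.0716)), (np.float64(-0.03), np.float64(0.0259), np.float64(0.0714)), (np.float64(-0.02), np.float64(0.0256), np.float64(0.0714)), (np.float64(-0.01), np.float64(0.026), np.float64(0.0724)), (np.float64(0.0), np.float64(0.0233), np.float64(0.0734)), (np.float64(0.01), np.float64(0.0196), np.float64(0.0769)), (np.float64(0.02), np.float64(0.019), np.float64(0.0779)), (np.float64(0.03), np.float64(0.0189), np.float64(0.0784)), (np.float64(0.04), np.float64(0.019), np.float64(0.0778)), (np.float64(0.05), np.float64(0.0191), np.float64(0.0768)), (np.float64(0.06), np.float64(0.0214), np.float64(0.0701))]
0.02 x ext -0.0727 0.0742 toe y 0.0335 heel y 0.0397
[(np.float64(-0.06), np.float64(0.0188), np.float64(0.0629)), (np.float64(-0.05), np.float64(0.0169), np.float64(0.0637)), (np.float64(-0.04), np.float64(0.0174), np.float64(0.0638)), (np.float64(-0.03), np.floa
[... 2376 characters left out ...]
18), (72, 3, 217), (74, 11, 153), (76, 123, 144), (78, 135, 173), (80, 139, 170), (82, 138, 170), (84, 138, 170)]
0.047 [(-86, 114, 210), (-84, 113, 210), (-82, 115, 211), (-80, 113, 213), (-78, 114, 203), (-76, 118, 148), (-74, 47, 99), (-72, 4, 173), (-70, 2, 237), (-68, 2, 239), (-66, 1, 241), (-64, 2, 243)]
-0.047 [(62, 4, 218), (64, 3, 219), (66, 2, 221), (68, 3, 217), (70, 5, 214), (72, 3, 208), (74, 18, 186), (76, 124, 159), (78, 141, 167), (80, 139, 168), (82, 141, 167), (84, 141, 165)]
-0.047 [(-86, 125, 189), (-84, 125, 191), (-82, 126, 191), (-80, 123, 193), (-78, 127, 182), (-76, 118, 130), (-74, 27, 122), (-72, 4, 182), (-70, 4, 213), (-68, 2, 228), (-66, 2, 230), (-64, 2, 232)]
```

```bash
python3 -c "
from h import *
go(.6583,-.2416,.06,5.5)"
```

```text
at [ 0.529 -0.268  0.195] t 20.0 turn [-0.01  0.02 -0.93] shift [ 0.1317 -0.0143  0.1354] j6 102
```

```bash
python3 -m handwheel '[[[0,0,-0.93,0,0,0,0.087],[0,0,0,0.032,-0.004,0.03,0.087],[0,0,0,0.033,-0.004,0.03,0.087],[0,0,0,0.033,-0.003,0.03,0.087],[0,0,0,0.034,-0.003,0.025,0.087],[0,0,0,0,0,0.02,0.087],[0,0,0,0,0,0,0.087],[0,0,0,0,0,0,0.087],[0,0,0,0,0,0,0.087]]]'
python3 -c "
from h import *
go(.6583,-.2416,.009,5.5)"
```

```text
time_s: 20.9
tcp_pos: [0.6593, -0.2422, 0.0615]
ee_rot: [[0.995, 0.096, -0.0], [0.096, -0.995, -0.0], [-0.0, 0.0, -1.0]]
wrist_force: [-0.5, 0.3, -0.1]
gripper_width: 1.002
gripper_force: 0.0
at [ 0.659 -0.242  0.061] t 20.9 turn [ 0.  0. -0.] shift [-0.001  -0.0007  0.0525] j6 102
```

```bash
python3 -m handwheel '[[[0,0,0,-0.001,-0.0005,0.03,0.087],[0,0,0,0,0,0.016,0.087],[0,0,0,0,0,0.006,0.087],[0,0,0,0,0,0,0.087],[0,0,0,0,0,0,0.087],[0,0,0,0,0,0,0],[0,0,0,0,0,0,0],[0,0,0,0,0,0,0],[0,0,0,0,0,0,0],[0,0,0,0,0,0,0]]]'
python3 -c "
from h import *
go(.6583,-.2416,.009,5.5)"
python3 -m handwheel '[[[0,0,0,0,0,-0.02,0],[0,0,0,0,0,-0.03,0],[0,0,0,0,0,-0.03,0],[0,0,0,0,0,-0.02,0],[0,0,0,0,0,0,0],[0,0,0,0,0,0,0]]]'
python3 -c "
from h import *
go(.5918,-.0546,.05,6.7)"
```

```text
time_s: 21.9
tcp_pos: [0.6579, -0.2409, 0.0073]
ee_rot: [[0.995, 0.096, -0.003], [0.096, -0.995, 0.001], [-0.003, -0.001, -1.0]]
wrist_force: [-0.8, -0.9, 0.0]
gripper_width: 0.665
gripper_force: 30.0
at [ 0.658 -0.241  0.007] t 21.9 turn [-0.01  0.03  0.  ] shift [ 0.0004  0.0007 -0.0017] j6 102
time_s: 22.5
tcp_pos: [0.6576, -0.2407, 0.1067]
ee_rot: [[0.995, 0.096, -0.004], [0.096, -0.995, 0.002], [-0.004, -0.002, -1.0]]
wrist_force: [-0.1, 0.3, -1.2]
gripper_width: 0.665
gripper_force: 30.0
at [ 0.658 -0.241  0.107] t 22.5 turn [-0.02  0.03 -0.2 ] shift [-0.0437 -0.1925  0.0567] j6 86
```

```bash
python3 -m handwheel '[[[0,0,-0.2,0,0,0,0],[0,0,0,-0.008,-0.032,0,0],[0,0,0,-0.009,-0.04,0,0],[0,0,0,-0.009,-0.04,0,0],[0,0,0,-0.009,-0.04,0,0],[0,0,0,-0.009,-0.04,0,0],[0,0,0,0,0,0.02,0],[0,0,0,0,0,0.025,0],[0,0,0,0,0,0,0],[0,0,0,0,0,0,0],[0,0,0,0,0,0,0]]]'
python3 -c "
from h import *
go(.5918,-.0546,.05,6.7)
snap('wrist','w4');snap('side','s4')"
```

```text
time_s: 23.6
tcp_pos: [0.5925, -0.0557, 0.0631]
ee_rot: [[0.993, 0.117, -0.002], [0.117, -0.993, 0.001], [-0.002, -0.001, -1.0]]
wrist_force: [-0.9, -0.2, -0.3]
gripper_width: 0.664
gripper_force: 30.0
at [ 0.593 -0.056  0.063] t 23.6 turn [-0.01  0.02  0.  ] shift [-0.0006 -0.0012  0.0131] j6 86
```

View pics/w4.png

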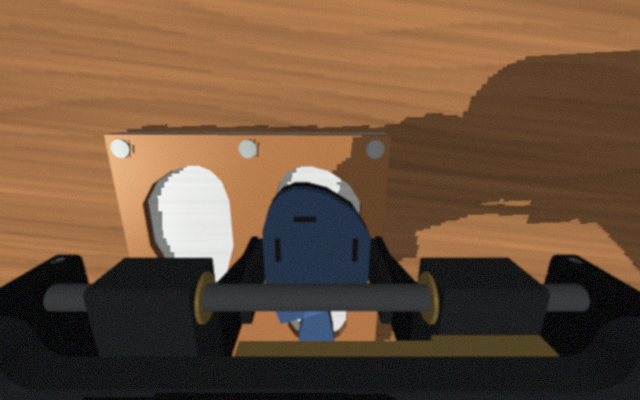

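The forefoot is held level over its recess. Now I'll measure its toe end (~(305,184)) and the recess toe edges (right ~(320,168), left ~(195,167)) in this view.

```bash
cat > chk.py <<'E'
from h import *
def held(im,C,kind,hbot):
    """toe end and side positions of the held piece relative to the TCP, in mm; hbot=TCP height over its underside"""
    s=r.sense();R=np.array(s["ee_rot"]);p=np.array(s["tcp_pos"]); h=cv2.cvtColor(im,cv2.COLOR_RGB2HSV)
    m=cv2.inRange(h,(100,80,30),(125,255,255)); m[262:]=0
    c=max(blobs(m,200),key=cv2.contourArea); w=(ray(C,c[:,0],p[2]-hbot+.02)-p)@R*1000
    print("held x max",w[:,0].max().round(1),"y",w[:,1].min().round(1),w[:,1].max().round(1))
E
python3 - <<'E'
from chk import *
im=cv2.imread("pics/w4.png")[:,:,::-1].copy();C=cal("wrist"); held(im,C,"fore",.0073)
c0=np.array([.5555,-.0115]);a=np.radians(6.7);X=np.array([np.cos(a),np.sin(a)]);Y=np.array([-X[1],X[0]])
h=cv2.cvtColor(im,cv2.COLOR_RGB2HSV);g=cv2.inRange(h,(0,0,50),(180,110,255)); g[258:]=0
for c in blobs(g,25):
    (u,v),rad=cv2.minEnclosingCircle(c)
    if u>100 and u<400:
        w=ray(C,c[:,0],.012)[:,:2]-c0; s=ray(C,(u,v),.02)[0,:2]-c0
        print(round(u),round(v),round(rad),"centre20",(s@X).round(4),(s@Y).round(4),"x12max",(w@X).max().round(4),"y12",(w@Y).min().round(4),(w@Y).max().round(4))
E
```

```text
held x max 44.0 y -29.9 29.5
269 218 23 centre20 0.0362 -0.0137 x12max 0.0505 y12 -0.0183 -0.0054
320 198 43 centre20 0.0519 -0.0503 x12max 0.0729 y12 -0.0807 -0.0191
196 217 53 centre20 0.0367 0.0394 x12max 0.0735 y12 0.0159 0.0781
374 148 10 centre20 0.0865 -0.0872 x12max 0.0919 y12 -0.0955 -0.082
248 148 10 centre20 0.0864 -0.0015 x12max 0.0918 y12 -0.0064 0.0071
119 149 12 centre20 0.0861 0.0855 x12max 0.0924 y12 0.0825 0.0981
252 133 135 centre20 0.0967 -0.0056 x12max 0.0974 y12 -0.0967 0.089
```

```bash
python3 -m handwheel '[[[0,0,0,-0.002,-0.0007,0.01,0],[0,0,0,0,0,0.01,0],[0,0,0,0,0,0.008,0],[0,0,0,0,0,0.006,0],[0,0,0,0,0,0.004,0],[0,0,0,0,0,0.002,0],[0,0,0,0,0,0,0],[0,0,0,0,0,0,0],[0,0,0,0,0,0,0]]]'
python3 -c "
from h import *
go(.5905,-.0552,.0225,6.7)"
```

```text
time_s: 24.6
tcp_pos: [0.5898, -0.0551, 0.0226]
ee_rot: [[0.993, 0.117, -0.003], [0.117, -0.993, 0.001], [-0.003, -0.001, -1.0]]
wrist_force: [1.2, -2.5, -1.9]
gripper_width: 0.666
gripper_force: 30.0
at [ 0.59  -0.055  0.023] t 24.6 turn [-0.01  0.03  0.  ] shift [0.0007 0.0001 0.0001] j6 86
```

```bash
python3 -m handwheel '[[[0,0,0,0,0,0,0.07],[0,0,0,0,0,0,0.074],[0,0,0,0,0,0,0.074],[0,0,0,0,0,-0.02,0.074],[0,0,0,0,0,-0.04,0.074],[0,0,0,0,0,-0.05,0.074],[0,0,0,0,0,-0.04,0.074],[0,0,0,-0.02,0,0,0.074],[0,0,0,-0.02,0,0,0.074],[0,0,0,0,0,0,0.074],[0,0,0,0,0,0,0.074]]]'
python3 - <<'E'
from h import *
C,im=snap('wrist','w5')
P=np.array([[.5905,-.0552,.032]]);px=proj(C,P)[0];print(px)
piece(im,C,"fore",px,.032)
h,b=masks(im)
h2=cv2.cvtColor(im,cv2.COLOR_RGB2HSV);g=cv2.inRange(h2,(0,0,110),(180,70,255))
for c in blobs(g,40):
    (u,v),rad=cv2.minEnclosingCircle(c)
    if 5<rad<13: print(round(u),round(v),ray(C,(u,v),.02)[0].round(4))
E
```

```text
time_s: 25.7
tcp_pos: [0.5504, -0.0596, 0.1731]
ee_rot: [[0.993, 0.117, -0.002], [0.117, -0.993, 0.001], [-0.002, -0.001, -1.0]]
wrist_force: [0.0, -0.0, -0.1]
gripper_width: 0.85
gripper_force: 0.0
[317.00815302 148.77090588]
fore xy [ 0.5904 -0.0552] yaw 5.0 width 55.9 len 93.2 (want 58 96 ) ends y 7.0 -1.1
233 321 [0.3633 0.0233 0.02  ]
351 249 [ 0.4793 -0.1079  0.02  ]
276 248 [ 0.4697 -0.0228  0.02  ]
202 248 [0.4609 0.0618 0.02  ]
358 88 [ 0.6516 -0.0881  0.02  ]
270 88 [ 0.6419 -0.0029  0.02  ]
182 88 [0.6316 0.0821 0.02  ]
```

View pics/w5.png

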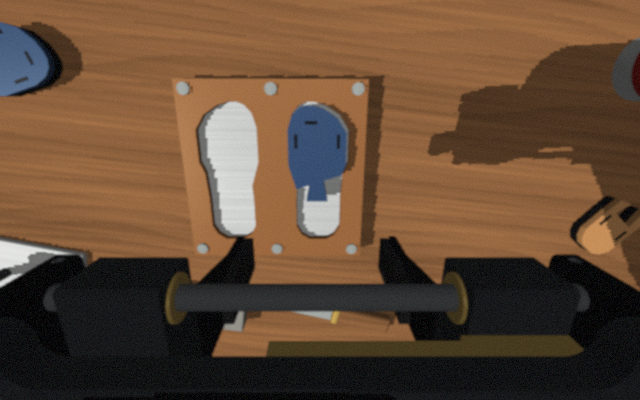

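fore_r is home (slate-blue in the right recess at (317,149)). Now heel_r.

```bash
python3 -c "
from h import *
go(.503,-.369,.15,-34.5,False)"
```

```text
at [ 0.551 -0.06   0.173] t 25.8 turn [-0.    0.03  6.87] shift [0.1358 0.2821 0.0229] j6 77
```

```bash
python3 -m handwheel '[[[0,0,1.38,0,0,0,0.087],[0,0,1.38,0,0,0,0.087],[0,0,1.37,0,0,0,0.087],[0,0,1.37,0,0,0,0.087],[0,0,1.37,0,0,0,0.087],[0,0,0,0.019,0.04,0.003,0.087],[0,0,0,0.02,0.041,0.003,0.087],[0,0,0,0.02,0.041,0.003,0.087],[0,0,0,0.019,0.04,0.003,0.087],[0,0,0,0.019,0.04,0.003,0.087],[0,0,0,0.019,0.04,0.004,0.087],[0,0,0,0.019,0.04,0.004,0.087]]]'
python3 -m handwheel '[[[0,0,0,0,0,0,0.087],[0,0,0,0,0,0,0.087],[0,0,0,0,0,0,0.087]]]'
python3 - <<'E'
from h import *
C,im=snap('wrist','w6')
px=proj(C,[[.5359,-.3919,.02]])[0];print(px)
x,y,t=piece(im,C,"heel",px); go(x,y,.05,t)
E
```

```text
time_s: 26.95
tcp_pos: [0.5021, -0.3706, 0.1489]
ee_rot: [[0.824, -0.566, -0.004], [-0.566, -0.824, 0.001], [-0.003, 0.001, -1.0]]
wrist_force: [-0.3, 0.4, 0.7]
gripper_width: 0.998
gripper_force: 0.0
time_s: 27.25
tcp_pos: [0.5023, -0.3679, 0.1492]
ee_rot: [[0.825, -0.566, -0.004], [-0.566, -0.825, 0.001], [-0.004, 0.001, -1.0]]
wrist_force: [0.5, 0.1, 0.4]
gripper_width: 0.999
gripper_force: 0.0
[316.70338777 149.1686876 ]
heel xy [ 0.5362 -0.3917] yaw -34.0 width 44.1 len 72.0 (want 44 75 ) ends y -17.5 -0.5
at [ 0.502 -0.368  0.149] t 27.3 turn [ 0.01  0.03 -0.07] shift [0.0415 0.0011 0.0995] j6 78
```

```bash
python3 -m handwheel '[[[0,0.03,-0.07,0.02,0.0005,0.04,0.087],[0,0,0,0.0215,0.0005,0.04,0.087],[0,0,0,0,0,0.035,0.087],[0,0,0,0,0,0.017,0.087],[0,0,0,0,0,0.006,0.087],[0,0,0,0,0,0,0.087],[0,0,0,0,0,0,0.087],[0,0,0,0,0,0,0.087]]]'
python3 -c "
from h import *
go(.5362,-.3917,.010,-34)"
python3 -m handwheel '[[[0,0,0,0,0,0,0],[0,0,0,0,0,0,0],[0,0,0,0,0,0,0],[0,0,0,0,0,0,0],[0,0,0,0,0,0,0],[0,0,0,0,0,0,0]]]'
python3 -m handwheel '[[[0,0,0,0,0,-0.02,0],[0,0,0,0,0,-0.03,0],[0,0,0,0,0,-0.04,0],[0,0,0,0,0,-0.02,0],[0,0,0,0,0,0,0]]]'
python3 -c "
from h import *
go(.5185,-.0642,.06,6.7,False)"
```

```text
time_s: 28.1
tcp_pos: [0.5365, -0.393, 0.0135]
ee_rot: [[0.829, -0.56, 0.002], [-0.56, -0.829, -0.002], [0.003, 0.001, -1.0]]
wrist_force: [0.0, 0.4, -0.8]
gripper_width: 1.002
gripper_force: 0.0
at [ 0.537 -0.393  0.013] t 28.1 turn [ 0.01 -0.03 -0.01] shift [-0.001  -0.0009  0.0035] j6 78
time_s: 28.7
tcp_pos: [0.5352, -0.3929, 0.0114]
ee_rot: [[0.828, -0.56, -0.001], [-0.56, -0.828, -0.001], [-0.0, 0.001, -1.0]]
wrist_force: [-0.2, -0.1, 0.6]
gripper_width: 0.539
gripper_force: 0.1
time_s: 29.2
tcp_pos: [0.5374, -0.3939, 0.1257]
ee_rot: [[0.829, -0.56, 0.006], [-0.56, -0.829, -0.005], [0.008, 0.0, -1.0]]
wrist_force: [0.4, -0.1, -0.4]
gripper_width: 0.5
gripper_force: 29.9
at [ 0.537 -0.394  0.126] t 29.2 turn [ 0.03 -0.07 -6.79] shift [ 0.0196 -0.3296  0.0657] j6 86
```

```bash
python3 -m handwheel '[[[0,0,-1.36,0,0,0,0],[0,0,-1.36,0,0,0,0],[0,0,-1.36,0,0,0,0],[0,0,-1.36,0,0,0,0],[0,0,-1.36,0,0,0,0],[0,0,0,0.003,-0.047,0,0],[0,0,0,0.003,-0.047,0,0],[0,0,0,0.003,-0.047,0,0],[0,0,0,0.003,-0.047,0,0],[0,0,0,0.003,-0.047,0,0],[0,0,0,0.003,-0.047,0,0],[0,0,0,0.002,-0.047,0,0]]]'
python3 -m handwheel '[[[0,0,0,0,0,0.02,0],[0,0,0,0,0,0.02,0],[0,0,0,0,0,0.01,0],[0,0,0,0,0,0,0],[0,0,0,0,0,0,0],[0,0,0,0,0,0,0],[0,0,0,0,0,0,0]]]'
python3 - <<'E'
from h import *
go(.5185,-.0642,.06,6.7)
C,im=snap('side','s7')
C2,im2=snap('wrist','w7')
p=proj(C,[[.5185,-.0642,.05]])[0].astype(int); print(p)
cr=cv2.resize(im[p[1]-60:p[1]+60,p[0]-60:p[0]+60],(560,560),interpolation=cv2.INTER_CUBIC)
cv2.imwrite("pics/c7.png",np.hstack([cr[:400],im2[:,200:440]])[:,:,::-1])
E
```

```text
time_s: 30.4
tcp_pos: [0.5155, -0.0619, 0.1199]
ee_rot: [[0.993, 0.117, -0.003], [0.117, -0.993, -0.001], [-0.003, 0.001, -1.0]]
wrist_force: [0.3, 0.3, -0.3]
gripper_width: 0.501
gripper_force: 29.9
time_s: 31.1
tcp_pos: [0.5173, -0.0639, 0.0719]
ee_rot: [[0.993, 0.116, 0.001], [0.116, -0.993, -0.001], [0.001, 0.001, -1.0]]
wrist_force: [-0.5, -0.1, -0.8]
gripper_width: 0.506
gripper_force: 29.9
at [ 0.517 -0.064  0.072] t 31.1 turn [ 0.01 -0.01 -0.  ] shift [0.0012 0.0004 0.0119] j6 86
[318 231]
```

View pics/c7.png

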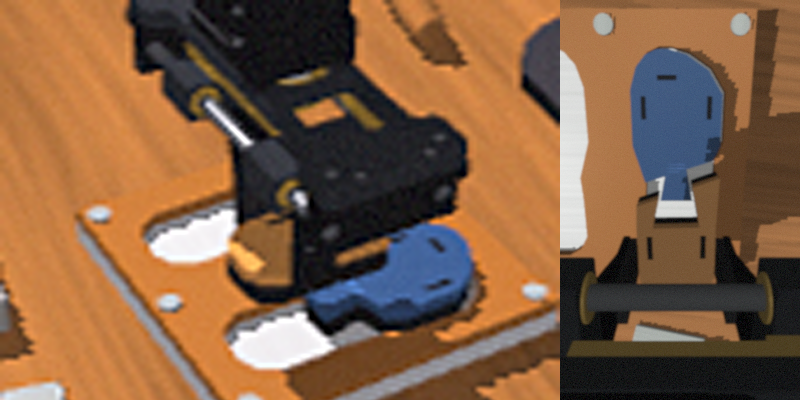

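heel_r is held level, about 4 mm below its nominal grip height. Its horns (tips near (290,195) and (355,172)) straddle the tongue. I'll check the horn position against the TCP.

```bash
python3 - <<'E'
from h import *
s=r.sense();R=np.array(s["ee_rot"]);p=np.array(s["tcp_pos"]);C=cal("wrist")
for z in(.076,.080):
    print(z,((ray(C,[(281,200),(303,189),(334,178),(356,168),(277,240),(357,240),(296,217),(336,220)],z)-p)@R*1000).round(1)[:,:2].tolist())
print(((ray(C,[(314,196),(302,196),(328,196)],.032)-[.5557,-.0125,0])[:,:2]@np.array([[.9932,-.1167],[.1167,.9932]])*1000).round(1))
E
python3 -m handwheel '[[[0,0,0,0.001,0.0004,0.01,0],[0,0,0,0,0,0.01,0],[0,0,0,0,0,0.008,0],[0,0,0,0,0,0.006,0],[0,0,0,0,0,0.004,0],[0,0,0,0,0,0,0],[0,0,0,0,0,0,0]]]'
python3 -c "
from h import *
go(.5185,-.0642,.027,6.7)"
```

```text
0.076 [[33.7, -19.5], [40.0, -7.4], [46.1, 9.3], [51.5, 20.8], [9.7, -22.6], [9.8, 23.1], [23.8, -11.5], [22.0, 10.9]]
0.08 [[35.0, -19.0], [41.1, -7.2], [47.1, 9.0], [52.4, 20.3], [11.6, -22.0], [11.7, 22.5], [25.3, -11.2], [23.6, 10.6]]
[[-21.8 -44.8]
 [-21.8 -36.4]
 [-21.8 -54.5]]
time_s: 31.9
tcp_pos: [0.5177, -0.064, 0.0331]
ee_rot: [[0.993, 0.117, -0.001], [0.117, -0.993, -0.001], [-0.001, 0.001, -1.0]]
wrist_force: [-0.4, 0.0, -0.1]
gripper_width: 0.5
gripper_force: 29.9
at [ 0.518 -0.064  0.033] t 31.9 turn [0.01 0.01 0.  ] shift [0.0007 0.0003 0.0061] j6 86
```

```bash
python3 - <<'E'
from h import *
C,im=snap('wrist','w8')
cv2.imwrite("pics/c8.png",cv2.resize(im[80:260,220:440],None,fx=3,fy=3,interpolation=cv2.INTER_CUBIC)[:,:,::-1])
E
```

```text
(no output)
```

View pics/c8.png

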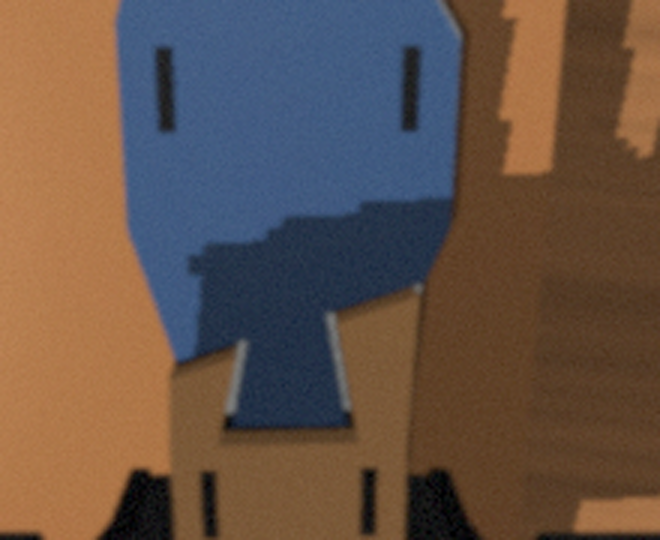

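```bash
python3 - <<'E'
from h import *
C=cal("wrist")
f=lambda u,v:(u/3+220-.33,v/3+80-.33)
Q=np.array([[.9932,-.1167],[.1167,.9932]])
q=lambda P,z:((ray(C,[f(*p) for p in P],z)-[.5557,-.0125,0])[:,:2]@Q*1000).round(1).tolist()
print("tongue end",q([(232,424),(345,424)],.032),"neck",q([(246,342),(328,315)],.032))
for z in(.038,.041):print("notch",q([(225,438),(352,438)],z),"corners",q([(175,366),(418,288),(240,350),(334,316)],z), "side",q([(172,500),(408,500)],z))
s=np.array(r.sense()["tcp_pos"])[:2]-[.5557,-.0125];print("tcp",(s@Q*1000).round(1))
E
```

```text
tongue end [[-24.4, -35.4], [-24.4, -57.2]] neck [[-7.9, -38.3], [-2.7, -53.6]]
notch [[-24.8, -34.4], [-24.8, -58.2]] corners [[-10.7, -25.6], [3.9, -69.2], [-7.6, -37.5], [-1.2, -54.4]] side [[-37.6, -24.1], [-37.6, -69.2]]
notch [[-23.6, -34.7], [-23.6, -57.9]] corners [[-9.7, -26.0], [4.6, -68.8], [-6.7, -37.7], [-0.4, -54.3]] side [[-36.1, -24.5], [-36.1, -68.7]]
tcp [-43.6 -46.7]
```

```bash
python3 -m handwheel '[[[0,0,0,-0.0022,0.0003,0,0],[0,0,0,0,0,0.003,0],[0,0,0,0,0,0.003,0],[0,0,0,0,0,0.001,0],[0,0,0,0,0,0,0],[0,0,0,0,0,0,0]]]'
python3 -c "
from h import *
go(.5163,-.0642,.026,6.7)"
```

```text
time_s: 32.55
tcp_pos: [0.5157, -0.0646, 0.0261]
ee_rot: [[0.993, 0.117, -0.001], [0.117, -0.993, -0.001], [-0.001, 0.001, -1.0]]
wrist_force: [-0.1, -0.7, -0.5]
gripper_width: 0.506
gripper_force: 29.9
at [ 0.516 -0.065  0.026] t 32.5 turn [0.01 0.01 0.  ] shift [ 0.0007 -0.0003  0.0001] j6 86
```

```bash
python3 -m handwheel '[[[0,0,0,0,0,0,0.055],[0,0,0,0,0,0,0.06],[0,0,0,0,0,0,0.06],[0,0,0,0,0,-0.02,0.06],[0,0,0,0,0,-0.04,0.06],[0,0,0,0,0,-0.05,0.06],[0,0,0,0,0,-0.04,0.06],[0,0,0,-0.02,0,0,0.08],[0,0,0,-0.02,0,0,0.08],[0,0,0,0,0,0,0.08],[0,0,0,0,0,0,0.08]]]'
python3 - <<'E'
from h import *
C,im=snap('wrist','w9')
piece(im,C,"fore",proj(C,[[.5905,-.0552,.032]])[0],.032)
u=proj(C,[[.5185,-.064,.032]])[0];print(u)
piece(im,C,"heel",u,.032)
h,b=masks(im)
for x in blobs(b,200): print("blue",x[:,0].mean(0),ray(C,x[:,0].mean(0),.02).round(3))
cv2.imwrite("pics/c9.png",cv2.resize(im[80:260,150:400],None,fx=3,fy=3,interpolation=cv2.INTER_CUBIC)[:,:,::-1])
go(.60,.19,.19,-25)
E
```

```text
time_s: 33.65
tcp_pos: [0.476, -0.0691, 0.1766]
ee_rot: [[0.993, 0.117, 0.0], [0.117, -0.993, -0.001], [0.0, 0.001, -1.0]]
wrist_force: [-0.2, 0.6, 0.4]
gripper_width: 0.898
gripper_force: 0.0
fore xy [ 0.5903 -0.0549] yaw 6.5 width 56.3 len 93.5 (want 58 96 ) ends y 5.2 -0.2
[316.2293503  146.10410191]
heel xy [ 0.5168 -0.0632] yaw 5.5 width 44.7 len 73.4 (want 44 75 ) ends y -17.0 -1.4
blue [313.78873239  74.36971831] [[ 0.585 -0.054  0.02 ]]
at [ 0.476 -0.069  0.176] t 33.7 turn [ 0.01 -0.    5.29] shift [ 0.0025 -0.287  -0.0136] j6 33
```

View pics/c9.png

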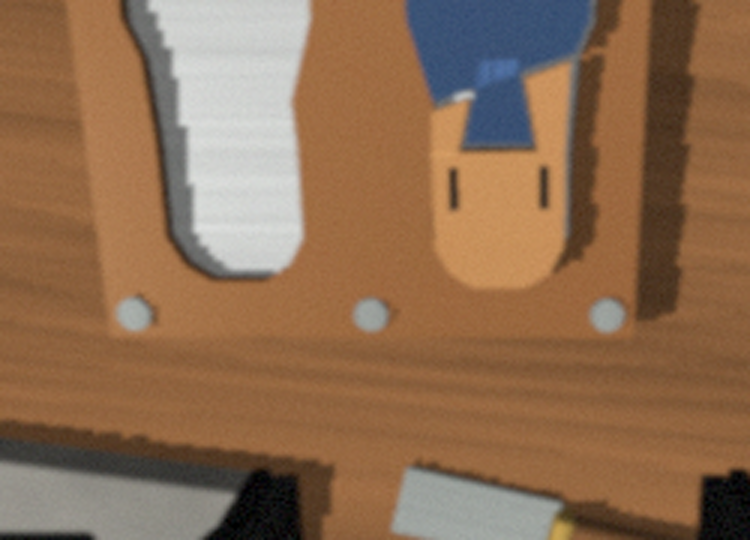

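The right foot is home, tongue in notch. Now fore_l.

```bash
python3 -c "
from h import *
go(.615,.293,.17,-66,False)"
```

```text
at [ 0.476 -0.069  0.176] t 33.7 turn [ 1.000e-02 -0.000e+00  1.212e+01] shift [-0.2744 -0.2738  0.0064] j6 -15
```

```bash
python3 -m handwheel '[[[0,0,1.35,0,0,0,0.087],[0,0,1.35,0,0,0,0.087],[0,0,1.35,0,0,0,0.087],[0,0,1.35,0,0,0,0.087],[0,0,1.35,0,0,0,0.087],[0,0,1.35,0,0,0,0.087],[0,0,1.35,0,0,0,0.087],[0,0,1.35,0,0,0,0.087],[0,0,1.32,0,0,0,0.087]]]'
python3 -m handwheel '[[[0,0,0,-0.0274,-0.0274,0,0.087],[0,0,0,-0.0274,-0.0274,0,0.087],[0,0,0,-0.0274,-0.0274,0,0.087],[0,0,0,-0.0274,-0.0274,0,0.087],[0,0,0,-0.0274,-0.0274,0,0.087],[0,0,0,-0.0274,-0.0274,0,0.087],[0,0,0,-0.0274,-0.0274,0,0.087],[0,0,0,-0.0274,-0.0274,0,0.087],[0,0,0,-0.0274,-0.0274,0,0.087],[0,0,0,-0.0274,-0.0274,0.005,0.087],[0,0,0,0,0,0,0.087],[0,0,0,0,0,0,0.087]]]'
python3 - <<'E'
from h import *
C,im=snap('wrist','w10')
px=proj(C,[[.631,.254,.02]])[0];print(px)
x,y,t=piece(im,C,"fore",px); go(x,y,.01,t)
E
```

```text
time_s: 34.6
tcp_pos: [0.4768, -0.069, 0.1758]
ee_rot: [[0.401, -0.916, -0.001], [-0.916, -0.401, -0.001], [0.001, 0.002, -1.0]]
wrist_force: [-0.3, -0.1, -0.6]
gripper_width: 1.0
gripper_force: 0.0
time_s: 35.8
tcp_pos: [0.6149, 0.2934, 0.1689]
ee_rot: [[0.408, -0.913, -0.003], [-0.913, -0.408, -0.003], [0.001, 0.004, -1.0]]
wrist_force: [-0.5, -0.4, 0.0]
gripper_width: 0.997
gripper_force: 0.0
[316.65919547 145.74618184]
fore xy [0.6373 0.2513] yaw -66.5 width 55.4 len 94.1 (want 58 96 ) ends y -5.5 0.2
at [0.615 0.293 0.17 ] t 35.9 turn [ 0.03 -0.01  0.09] shift [ 0.0469 -0.0042  0.1596] j6 -12
```

```bash
python3 -m handwheel '[[[0.03,0,0.09,0.023,-0.002,0.04,0.087],[0,0,0,0.024,-0.002,0.04,0.087],[0,0,0,0,0,0.04,0.087],[0,0,0,0,0,0.028,0.087],[0,0,0,0,0,0.01,0.087],[0,0,0,0,0,0,0.087],[0,0,0,0,0,0,0.087],[0,0,0,0,0,0,0.087]]]'
python3 -c "
from h import *
go(.6373,.2513,.010,-66.5)"
python3 -m handwheel '[[[0,0,0,0,0,0,0],[0,0,0,0,0,0,0],[0,0,0,0,0,0,0],[0,0,0,0,0,0,0],[0,0,0,0,0,0,0],[0,0,0,0,0,0,0]]]'
python3 -m handwheel '[[[0,0,0,0,0,0,0],[0,0,0,0,0,-0.02,0],[0,0,0,0,0,-0.03,0],[0,0,0,0,0,-0.03,0],[0,0,0,0,0,-0.03,0],[0,0,0,0,0,0,0]]]'
python3 -c "
from h import *
go(.5805,.0375,.12,6.7,False)"
```

```text
time_s: 36.65
tcp_pos: [0.639, 0.252, 0.0153]
ee_rot: [[0.398, -0.917, 0.006], [-0.917, -0.398, 0.002], [0.0, -0.006, -1.0]]
wrist_force: [0.5, 0.1, -0.2]
gripper_width: 1.002
gripper_force: 0.0
at [0.639 0.252 0.015] t 36.6 turn [-0.06 -0.   -0.  ] shift [-0.      0.0018  0.0053] j6 -12
time_s: 37.25
tcp_pos: [0.6376, 0.2513, 0.0129]
ee_rot: [[0.398, -0.917, 0.002], [-0.917, -0.398, 0.0], [0.001, -0.002, -1.0]]
wrist_force: [-0.4, 0.0, 1.7]
gripper_width: 0.659
gripper_force: 30.0
time_s: 37.85
tcp_pos: [0.6402, 0.2525, 0.1282]
ee_rot: [[0.399, -0.917, 0.011], [-0.917, -0.399, 0.005], [0.0, -0.012, -1.0]]
wrist_force: [1.0, 0.5, -0.1]
gripper_width: 0.667
gripper_force: 30.0
at [0.64  0.252 0.128] t 37.9 turn [ -0.1   -0.07 -12.2 ] shift [-0.0844  0.2066  0.0082] j6 77
```

```bash
python3 -m handwheel '[[[0,0,-1.35,0,0,0,0],[0,0,-1.36,0,0,0,0],[0,0,-1.36,0,0,0,0],[0,0,-1.36,0,0,0,0],[0,0,-1.36,0,0,0,0],[0,0,-1.36,0,0,0,0],[0,0,-1.36,0,0,0,0],[0,0,-1.36,0,0,0,0],[0,0,-1.36,0,0,0,0]]]'
python3 -m handwheel '[[[0,0,0,-0.014,0.0344,0,0],[0,0,0,-0.014,0.0344,0,0],[0,0,0,-0.014,0.0344,0,0],[0,0,0,-0.014,0.0344,0,0],[0,0,0,-0.014,0.0344,0,0],[0,0,0,-0.014,0.0344,0,0],[0,0,0,0,0,0.03,0],[0,0,0,0,0,0.03,0],[0,0,0,0,0,0,0],[0,0,0,0,0,0,0],[0,0,0,0,0,0,0]]]'
python3 - <<'E'
from chk import *
go(.58,.0377,.04,6.7)
C,im=snap('wrist','w11'); held(im,C,"fore",.0125)
c0=np.array([.5557,-.0125]);Q=np.array([[.9932,-.1167],[.1167,.9932]])
h=cv2.cvtColor(im,cv2.COLOR_RGB2HSV);g=cv2.inRange(h,(0,0,50),(180,110,255)); g[258:]=0
for c in blobs(g,25):
    (u,v),rad=cv2.minEnclosingCircle(c)
    if rad<60: print(round(u),round(v),round(rad),"centre20",((ray(C,(u,v),.02)[0,:2]-c0)@Q).round(4),"x12max",((ray(C,c[:,0],.012)[:,:2]-c0)@Q).max(0).round(4))
E
```

```text
time_s: 38.75
tcp_pos: [0.6368, 0.2509, 0.1213]
ee_rot: [[0.992, 0.125, 0.0], [0.125, -0.992, -0.0], [0.0, 0.0, -1.0]]
wrist_force: [0.1, 0.5, -0.2]
gripper_width: 0.661
gripper_force: 30.0
time_s: 39.85
tcp_pos: [0.5799, 0.0368, 0.0638]
ee_rot: [[0.993, 0.12, 0.005], [0.12, -0.993, 0.001], [0.005, -0.0, -1.0]]
wrist_force: [0.2, -0.4, 0.7]
gripper_width: 0.663
gripper_force: 30.0
at [0.58  0.037 0.064] t 39.9 turn [-0.   -0.04  0.03] shift [ 0.0002 -0.0009  0.0238] j6 77
held x max 51.2 y 48.5 96.1
364 218 20 centre20 [0.0343 0.0116] x12max [0.0466 0.0155]
455 212 54 centre20 [ 0.0392 -0.0538] x12max [ 0.0738 -0.0301]
309 208 55 centre20 [0.0422 0.0516] x12max [0.0735 0.0873]
514 147 11 centre20 [ 0.0861 -0.087 ] x12max [ 0.0916 -0.085 ]
387 146 10 centre20 [ 0.0865 -0.0014] x12max [0.0919 0.0034]
260 145 10 centre20 [0.0867 0.0842] x12max [0.0922 0.0924]
```

```bash
python3 - <<'E'
from chk import *
im=cv2.imread("pics/w11.png")[:,:,::-1].copy();im[:,380:]=0;C=cal("wrist");held(im,C,"fore",.0125)
c0=np.array([.5557,-.0125]);Q=np.array([[.9932,-.1167],[.1167,.9932]])
print((np.array(r.sense()["tcp_pos"])[:2]-c0)@Q)
im=cv2.imread("pics/w11.png")[:,:,::-1].copy();im[:,:390]=0
h,m=masks(im);m=cv2.inRange(h,(100,80,30),(125,255,255)); m[262:]=0
c=max(blobs(m,200),key=cv2.contourArea);w=(ray(C,c[:,0],.032)[:,:2]-c0)@Q;print("fore_r xmax",w.max(0),w.min(0))
E
```

```text
held x max 43.0 y -30.0 29.4
[0.02981282 0.04620457]
fore_r xmax [ 0.07289857 -0.01464188] [ 0.00640799 -0.07451633]
```

```bash
python3 -m handwheel '[[[0,-0.04,0.03,0,-0.0005,0.01,0],[0,0,0,0,0,0.01,0],[0,0,0,0,0,0.008,0],[0,0,0,0,0,0.005,0],[0,0,0,0,0,0.003,0],[0,0,0,0,0,0,0],[0,0,0,0,0,0,0],[0,0,0,0,0,0,0]]]'
python3 -c "
from h import *
go(.58,.0377,.0265,6.7);print(r.sense()['moment'])"
```

```text
time_s: 40.7
tcp_pos: [0.5789, 0.0369, 0.0269]
ee_rot: [[0.993, 0.116, -0.001], [0.116, -0.993, 0.0], [-0.001, -0.0, -1.0]]
wrist_force: [0.2, 0.4, -1.4]
gripper_width: 0.663
gripper_force: 30.0
at [0.579 0.037 0.027] t 40.7 turn [-0.    0.01 -0.01] shift [ 0.0012 -0.0007  0.0004] j6 77
[-0.03151269 -0.03566892  0.03102459]
```

```bash
python3 -m handwheel '[[[0,0,0,0,0,0,0.07],[0,0,0,0,0,0,0.074],[0,0,0,0,0,0,0.074],[0,0,0,0,0,-0.02,0.074],[0,0,0,0,0,-0.04,0.074],[0,0,0,0,0,-0.05,0.074],[0,0,0,0,0,-0.04,0.074],[0,0,0,-0.02,0,0,0.074],[0,0,0,-0.02,0,0,0.074],[0,0,0,0,0,0,0.074],[0,0,0,0,0,0,0.074]]]'
python3 - <<'E'
from h import *
C,im=snap('wrist','w12')
piece(im,C,"fore",proj(C,[[.579,.0369,.032]])[0],.032)
T=cal("top");ci=cams.capture("top");h=cv2.cvtColor(ci,cv2.COLOR_RGB2HSV)
m=cv2.inRange(h,(13,120,215),(19,170,255))
for c in blobs(m,40): print(c[:,0].mean(0),cv2.contourArea(c),ray(T,c[:,0].mean(0),.02).round(3))
p=ray(T,(212,228),.02)[0]; print(p)
go(p[0]-.02,p[1]-.04,.17,65,False)
E
```

```text
time_s: 41.8
tcp_pos: [0.5393, 0.0322, 0.1771]
ee_rot: [[0.993, 0.116, -0.001], [0.116, -0.993, -0.0], [-0.001, -0.0, -1.0]]
wrist_force: [-0.3, -0.0, 1.0]
gripper_width: 0.851
gripper_force: 0.0
fore xy [0.5785 0.0369] yaw 7.0 width 56.9 len 93.4 (want 58 96 ) ends y -6.1 0.6
[ 61.86440678 251.44067797] 48.5 [[0.474 0.867 0.02 ]]
[ 16.25373134 240.25373134] 81.5 [[0.516 1.012 0.02 ]]
[211.53623188 227.85507246] 139.5 [[0.528 0.402 0.02 ]]
[359.13235294 222.92647059] 122.0 [[ 0.523 -0.064  0.02 ]]
[  9.74468085 189.78723404] 658.5 [[0.68  1.048 0.02 ]]
[0.5271176  0.40032279 0.02      ]
at [0.54  0.032 0.177] t 41.9 turn [-0.01  0.01 -9.72] shift [ 0.2835 -0.1683  0.0067] j6 105
```

```bash
python3 -m handwheel '[[[0,0,-1.39,0,0,0,0.087],[0,0,-1.39,0,0,0,0.087],[0,0,-1.39,0,0,0,0.087],[0,0,-1.39,0,0,0,0.087],[0,0,-1.39,0,0,0,0.087],[0,0,-1.39,0,0,0,0.087],[0,0,-1.38,0,0,0,0.087]]]'
python3 -m handwheel '[[[0,0,0,0.0354,-0.021,0.001,0.087],[0,0,0,0.0354,-0.021,0.001,0.087],[0,0,0,0.0354,-0.021,0.001,0.087],[0,0,0,0.0354,-0.021,0.001,0.087],[0,0,0,0.0354,-0.021,0.001,0.087],[0,0,0,0.0354,-0.021,0.001,0.087],[0,0,0,0.0354,-0.021,0,0.087],[0,0,0,0.0354,-0.021,0,0.087],[0,0,0,0,0,0,0.087],[0,0,0,0,0,0,0.087],[0,0,0,0,0,0,0.087]]]'
python3 - <<'E'
from h import *
C,im=snap('wrist','w13')
px=proj(C,[[.5271,.4,.02]])[0];print(px)
x,y,t=piece(im,C,"heel",px); go(x,y,.01,t)
E
```

```text
time_s: 42.6
tcp_pos: [0.5399, 0.0322, 0.1762]
ee_rot: [[0.418, 0.909, -0.003], [0.909, -0.418, -0.0], [-0.002, -0.002, -1.0]]
wrist_force: [-0.2, 0.3, -0.5]
gripper_width: 0.999
gripper_force: 0.0
time_s: 43.7
tcp_pos: [0.5069, 0.3591, 0.1701]
ee_rot: [[0.424, 0.906, -0.003], [0.906, -0.424, -0.001], [-0.002, -0.002, -1.0]]
wrist_force: [0.3, -0.4, -0.6]
gripper_width: 1.002
gripper_force: 0.0
[317.89672215 142.833435  ]
heel xy [0.5268 0.394 ] yaw 62.0 width 44.6 len 73.2 (want 44 75 ) ends y 16.7 0.7
at [0.507 0.359 0.17 ] t 43.8 turn [-0.02  0.02  0.48] shift [0.0404 0.001  0.1604] j6 101
```

```bash
python3 -m handwheel '[[[0,0.02,0.48,0.02,0,0.04,0.087],[0,0,0,0.022,0.001,0.04,0.087],[0,0,0,0,0,0.04,0.087],[0,0,0,0,0,0.028,0.087],[0,0,0,0,0,0.011,0.087],[0,0,0,0,0,0,0.087],[0,0,0,0,0,0,0.087],[0,0,0,0,0,0,0.087]]]'
python3 -c "
from h import *
go(.5275,.3953,.010,62)"
python3 -m handwheel '[[[0,0,0,0,0,0,0],[0,0,0,0,0,0,0],[0,0,0,0,0,0,0],[0,0,0,0,0,0,0],[0,0,0,0,0,0,0],[0,0,0,0,0,0,0],[0,0,0,0,0,0,0],[0,0,0,0,0,0,0]]]'
python3 -m handwheel '[[[0,0,0,0,0,-0.02,0],[0,0,0,0,0,-0.03,0],[0,0,0,0,0,-0.03,0],[0,0,0,0,0,-0.03,0],[0,0,0,0,0,0,0]]]'
python3 -c "
from h import *
go(.5065,.0293,.12,6.7,False)"
```

```text
time_s: 44.55
tcp_pos: [0.5274, 0.398, 0.0142]
ee_rot: [[0.468, 0.884, 0.002], [0.884, -0.468, 0.005], [0.005, -0.001, -1.0]]
wrist_force: [-0.5, 0.4, -0.3]
gripper_width: 1.003
gripper_force: 0.0
at [0.527 0.398 0.014] t 44.5 turn [-0.01 -0.05  0.02] shift [-0.0023  0.0014  0.0042] j6 101
time_s: 45.35
tcp_pos: [0.5262, 0.3972, 0.0116]
ee_rot: [[0.468, 0.884, -0.001], [0.884, -0.468, 0.002], [0.001, -0.002, -1.0]]
wrist_force: [1.0, -0.7, 0.1]
gripper_width: 0.505
gripper_force: 30.0
time_s: 45.85
tcp_pos: [0.5285, 0.399, 0.1271]
ee_rot: [[0.467, 0.884, 0.006], [0.884, -0.467, 0.009], [0.01, 0.001, -1.0]]
wrist_force: [-0.5, 1.2, -0.8]
gripper_width: 0.504
gripper_force: 30.0
at [0.529 0.399 0.127] t 45.9 turn [-0.04 -0.1   9.24] shift [-0.065   0.3647  0.0071] j6 75
```

```bash
python3 -m handwheel '[[[0,0,1.32,0,0,0,0],[0,0,1.32,0,0,0,0],[0,0,1.32,0,0,0,0],[0,0,1.32,0,0,0,0],[0,0,1.32,0,0,0,0],[0,0,1.32,0,0,0,0],[0,0,1.32,0,0,0,0]]]'
python3 -m handwheel '[[[0,0,0,-0.0072,0.0405,0,0],[0,0,0,-0.0072,0.0405,0,0],[0,0,0,-0.0072,0.0405,0,0],[0,0,0,-0.0072,0.0405,0,0],[0,0,0,-0.0072,0.0405,0,0],[0,0,0,-0.0072,0.0405,0,0],[0,0,0,-0.0072,0.0405,0,0],[0,0,0,-0.0072,0.0405,0,0],[0,0,0,-0.0072,0.0405,0,0],[0,0,0,0,0,0.03,0],[0,0,0,0,0,0.03,0],[0,0,0,0,0,0,0]]]'
python3 -m handwheel '[[[0,0,0,0,0,0.01,0],[0,0,0,0,0,0,0],[0,0,0,0,0,0,0],[0,0,0,0,0,0,0]]]'
python3 -c "
from h import *
go(.5065,.0293,.033,6.7)"
```

```text
time_s: 46.55
tcp_pos: [0.5258, 0.3966, 0.1206]
ee_rot: [[0.994, 0.11, -0.003], [0.11, -0.994, 0.001], [-0.003, -0.001, -1.0]]
wrist_force: [0.5, 0.7, 0.5]
gripper_width: 0.503
gripper_force: 30.0
time_s: 47.75
tcp_pos: [0.5005, 0.0259, 0.0574]
ee_rot: [[0.993, 0.114, -0.011], [0.114, -0.994, -0.001], [-0.011, -0.0, -1.0]]
wrist_force: [-0.4, -0.1, -0.2]
gripper_width: 0.501
gripper_force: 30.0
time_s: 48.15
tcp_pos: [0.5048, 0.028, 0.052]
ee_rot: [[0.993, 0.117, 0.001], [0.117, -0.993, 0.002], [0.001, -0.002, -1.0]]
wrist_force: [-0.1, 0.8, -0.3]
gripper_width: 0.5
gripper_force: 30.0
at [0.505 0.028 0.052] t 48.1 turn [-0.02 -0.01 -0.  ] shift [ 0.0018 -0.0011  0.019 ] j6 75
```

```bash
python3 -m handwheel '[[[0,0,0,0.0015,-0.0008,0.01,0],[0,0,0,0,0,0.008,0],[0,0,0,0,0,0,0],[0,0,0,0,0,0,0],[0,0,0,0,0,0,0]]]'
python3 - <<'E'
from h import *
go(.5063,.0287,.027,6.7)
C,im=snap('wrist','w14')
cv2.imwrite("pics/c14.png",cv2.resize(im[80:260,220:440],None,fx=3,fy=3,interpolation=cv2.INTER_CUBIC)[:,:,::-1])
E
```

```text
time_s: 48.65
tcp_pos: [0.5055, 0.0285, 0.033]
ee_rot: [[0.993, 0.116, -0.001], [0.116, -0.993, 0.002], [-0.001, -0.002, -1.0]]
wrist_force: [0.7, 0.4, 0.3]
gripper_width: 0.502
gripper_force: 30.0
at [0.506 0.029 0.033] t 48.6 turn [-0.02  0.01 -0.01] shift [ 0.0008 -0.0001  0.006 ] j6 75
```

View pics/c14.png

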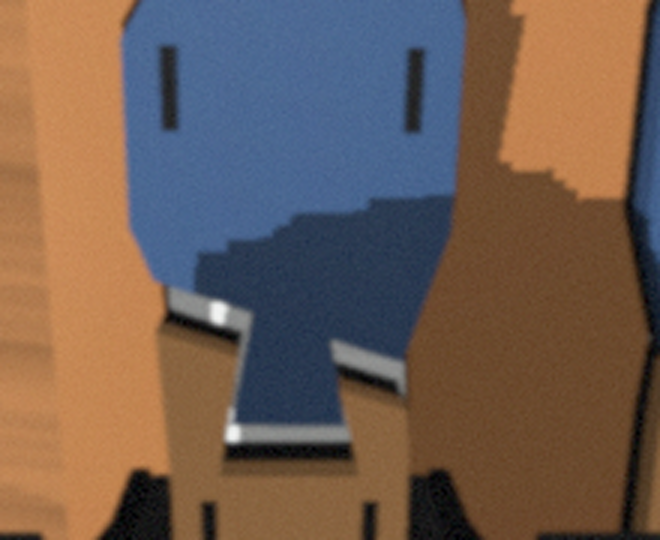

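```bash
python3 - <<'E'
from h import *
C=cal("wrist")
f=lambda u,v:(u/3+220-.33,v/3+80-.33)
Q=np.array([[.9932,-.1167],[.1167,.9932]])
q=lambda P,z:((ray(C,[f(*p) for p in P],z)-[.5557,-.0125,0])[:,:2]@Q*1000).round(1).tolist()
print("tongue end",q([(236,424),(343,424)],.032),"neck",q([(250,312),(330,338)],.032))
print("notch",q([(225,468),(352,468)],.041),"corners",q([(160,330),(405,400),(240,350),(338,385)],.041), "side",q([(172,500),(408,500)],.041))
print("tcp",((np.array(r.sense()["tcp_pos"])[:2]-[.5557,-.0125])@Q*1000).round(1))
E
```

```text
tongue end [[-25.8, 57.1], [-25.7, 36.5]] neck [[-3.5, 54.1], [-8.5, 39.3]]
notch [[-30.9, 58.7], [-30.9, 35.2]] corners [[-4.4, 69.6], [-17.5, 25.9], [-8.0, 55.6], [-14.6, 38.1]] side [[-37.5, 68.8], [-37.4, 24.6]]
tcp [-45.   46.6]
```

The held heel sits about 3 mm too far back relative to the tongue (visible gap at (290,440) in the crop). I'll shift it forward, then lower it.

```bash
python3 -m handwheel '[[[0,0,0,0.0033,0,0,0],[0,0,0,0,0,0,0],[0,0,0,0,0,0.003,0],[0,0,0,0,0,0.003,0],[0,0,0,0,0,0.001,0],[0,0,0,0,0,0,0],[0,0,0,0,0,0,0]]]'
python3 -c "
from h import *
go(.5087,.0287,.026,6.7)"
```

```text
time_s: 49.4
tcp_pos: [0.5103, 0.0293, 0.0265]
ee_rot: [[0.993, 0.116, 0.002], [0.116, -0.993, 0.003], [0.002, -0.002, -1.0]]
wrist_force: [5.5, -0.9, -1.1]
gripper_width: 0.506
gripper_force: 30.0
at [0.51  0.029 0.026] t 49.4 turn [-0.02 -0.02 -0.  ] shift [-0.0017  0.0004  0.0005] j6 75
```

```bash
python3 -m handwheel '[[[0,0,0,0.0015,0,0,0],[0,0,0,0,0,0,0.055],[0,0,0,0,0,0,0.06],[0,0,0,0,0,0,0.06],[0,0,0,0,0,-0.02,0.06],[0,0,0,0,0,-0.04,0.06],[0,0,0,0,0,-0.05,0.06],[0,0,0,0,0,-0.04,0.06],[0,0,0,-0.02,0,0,0.08],[0,0,0,-0.02,0,0,0.08],[0,0,0,0,0,0,0.08],[0,0,0,0,0,0,0.08]]]'
python3 - <<'E'
from h import *
C,im=snap('wrist','w15')
Q=np.array([[.9932,-.1167],[.1167,.9932]])
for k,p in(("fore",(.5785,.0369)),("heel",(.509,.029)),("fore",(.5905,-.055)),("heel",(.517,-.064))):
    x,y,t=piece(im,C,k,proj(C,[[*p,.032]])[0],.032); print((np.array([x-.5557,y+.0125])@Q).round(4))
T,ti=snap('top','top2')
a=cv2.resize(im[60:260,200:440],(480,400),interpolation=cv2.INTER_CUBIC); b=cv2.resize(ti[250:322,205:280],(320,400*320//320),interpolation=cv2.INTER_CUBIC)
cv2.imwrite("pics/c15.png",np.hstack([a,b])[:,:,::-1])
E
```

```text
time_s: 50.6
tcp_pos: [0.4702, 0.0241, 0.1762]
ee_rot: [[0.993, 0.116, -0.001], [0.116, -0.993, 0.002], [-0.001, -0.002, -1.0]]
wrist_force: [-0.1, -0.2, 0.6]
gripper_width: 0.897
gripper_force: 0.0
fore xy [0.578 0.037] yaw 9.0 width 57.3 len 94.6 (want 58 96 ) ends y -6.9 2.7
[0.0279 0.0465]
heel xy [0.5062 0.0294] yaw 6.5 width 44.2 len 72.3 (want 44 75 ) ends y 17.4 0.0
[-0.0443  0.0474]
fore xy [ 0.5899 -0.054 ] yaw 7.0 width 58.7 len 94.4 (want 58 96 ) ends y 5.4 -0.7
[ 0.0291 -0.0452]Traceback (most recent call last):
  File "<stdin>", line 5, in <module>
  File "h.py", line 56, in piece
    _,t,n0,wid=best; ths=[x for s,x in [(0,0)]]
    ^^^^^^^^^^
ValueError: not enough values to unpack (expected 4, got 1)
```

```bash
python3 -c "
from h import *
go(.30,.305,.19,2.4)"
```

```text
at [0.471 0.024 0.176] t 50.6 turn [-0.02  0.01  0.71] shift [-0.1589 -0.2877 -0.0139] j6 25
```

```bash
python3 -m handwheel '[[[0,0,0.71,0,0,-0.014,0.06],[0,0,0,-0.0198,-0.036,0,0.06],[0,0,0,-0.0198,-0.036,0,0.06],[0,0,0,-0.0198,-0.036,0,0.06],[0,0,0,-0.0198,-0.036,0,0.06],[0,0,0,-0.0198,-0.036,0,0.06],[0,0,0,-0.0198,-0.036,0,0.06],[0,0,0,-0.0198,-0.036,0,0.06],[0,0,0,-0.0198,-0.036,0,0.06],[0,0,0,0,0,0,0.05],[0,0,0,0,0,0,0.05],[0,0,0,0,0,0,0.05]]]'
python3 - <<'E'
from h import *
C,im=snap('wrist','w16'); h=cv2.cvtColor(im,cv2.COLOR_RGB2HSV)
u=proj(C,[[.346,.306,.067],[.39,.308,.067]]);print(u,[h[int(v),int(c)] for c,v in u])
m=cv2.inRange(h,(0,0,120),(180,60,255));m[262:]=0
cs=blobs(m,400)
for c in cs:
    w=ray(C,c[:,0],.008)[:,:2];print("grey",c[:,0].min(0),c[:,0].max(0),w.min(0).round(3),w.max(0).round(3))
E
```

```text
time_s: 51.85
tcp_pos: [0.3006, 0.3049, 0.1904]
ee_rot: [[0.999, 0.041, -0.002], [0.041, -0.999, 0.0], [-0.002, -0.001, -1.0]]
wrist_force: [-0.1, -0.3, -0.2]
gripper_width: 0.586
gripper_force: 0.0
[[317.3803415  146.13630619]
 [317.2797535   96.28742944]] [array([ 17, 111, 203], dtype=uint8), array([ 17, 108, 203], dtype=uint8)]
grey [228  38] [412 219] [0.253 0.211] [0.444 0.409]
```

View pics/w16.png

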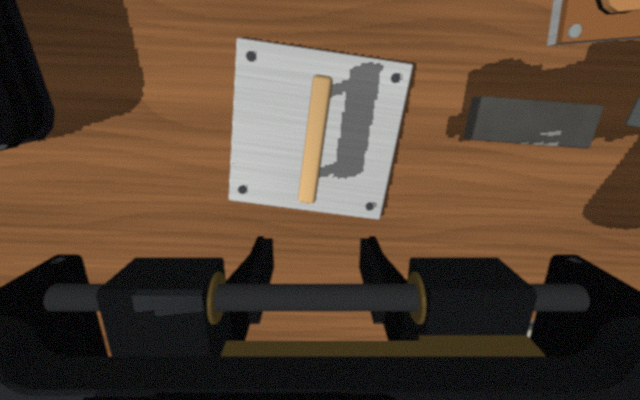

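The plate lies with its bar from (321,76) to (307,202), slightly rotated. I'll measure the bar top with a mask.

```bash
python3 - <<'E'
from h import *
im=cv2.imread("pics/w16.png")[:,:,::-1].copy();C=cal("wrist");h=cv2.cvtColor(im,cv2.COLOR_RGB2HSV)
m=cv2.inRange(h,(12,85,170),(22,200,255)); k=np.zeros_like(m);k[50:215,285:345]=255;m&=k
c=max(blobs(m,200),key=cv2.contourArea);w=ray(C,c[:,0],.067)[:,:2]*1000
(cx,cy),(a,b),t=cv2.minAreaRect(w.astype(np.float32)); t=t+90 if a<b else t; t=(t+90)%180-90
print(cx,cy,a,b,t)
P=ray(C,[(238,39),(413,65),(379,218),(230,200)],.008)[:,:2];print(P.round(4),P.mean(0))
go(cx/1000,cy/1000,.037,t)
E
```

```text
348.5763244628906 310.2649841308594 14.403095245361328 115.58003997802734 -5.461067199707031
[[0.4429 0.3906]
 [0.4261 0.2094]
 [0.2545 0.2268]
 [0.27   0.4066]] [0.34838401 0.3083355 ]
at [0.301 0.305 0.19 ] t 51.9 turn [-0.01  0.02  1.3 ] shift [ 0.047  -0.0102  0.1535] j6 23
```

```bash
python3 -m handwheel '[[[0,0,1.3,0,0,0.01,0.05],[0,0,0,0.023,-0.005,0.03,0.05],[0,0,0,0.024,-0.005,0.03,0.05],[0,0,0,0,0,0.03,0.05],[0,0,0,0,0,0.03,0.05],[0,0,0,0,0,0.015,0.05],[0,0,0,0,0,0.008,0.05],[0,0,0,0,0,0,0.05],[0,0,0,0,0,0,0.05]]]'
python3 -m handwheel '[[[0,0,0,0,0,0,0],[0,0,0,0,0,0,0],[0,0,0,0,0,0,0],[0,0,0,0,0,0,0],[0,0,0,0,0,0,0],[0,0,0,0,0,0,0]]]'
python3 -m handwheel '[[[0,0,0,0,0,-0.01,0],[0,0,0,0,0,-0.02,0],[0,0,0,0,0,-0.02,0],[0,0,0,0,0,-0.02,0],[0,0,0,0,0,-0.01,0],[0,0,0,0,0,0,0],[0,0,0,0,0,0,0]]]'
python3 -c "
from h import *
go(.5557,-.0125,.117,6.7,False);print(r.sense()['moment'])"
```

```text
time_s: 52.8
tcp_pos: [0.3486, 0.3113, 0.0384]
ee_rot: [[0.996, -0.095, -0.0], [-0.095, -0.996, 0.003], [-0.001, -0.003, -1.0]]
wrist_force: [-0.2, -0.4, -0.2]
gripper_width: 0.574
gripper_force: 0.0
time_s: 53.4
tcp_pos: [0.3475, 0.3096, 0.0378]
ee_rot: [[0.996, -0.094, -0.002], [-0.094, -0.996, -0.001], [-0.002, 0.002, -1.0]]
wrist_force: [0.5, -4.4, 5.0]
gripper_width: 0.203
gripper_force: 30.0
time_s: 54.1
tcp_pos: [0.3473, 0.3103, 0.1167]
ee_rot: [[0.995, -0.095, -0.003], [-0.095, -0.995, 0.0], [-0.003, -0.0, -1.0]]
wrist_force: [-0.4, -0.7, -7.6]
gripper_width: 0.201
gripper_force: 30.0
at [0.347 0.31  0.117] t 54.1 turn [-0.    0.03 -2.02] shift [ 1.694e-01  3.449e-01 -3.000e-04] j6 81
[-0.12504374  0.05460153 -0.00813197]
```

```bash
python3 -m handwheel '[[[0,0,-0.7,0,0,0,0],[0,0,-0.7,0,0,0,0],[0,0,-0.62,0,0,0,0],[0,0,0,0.007,0.014,0,0],[0,0,0,0.012,0.025,0,0],[0,0,0,0.014,0.029,0,0],[0,0,0,0.014,0.029,0,0],[0,0,0,0.014,0.029,0,0],[0,0,0,0.014,0.029,0,0],[0,0,0,0.014,0.029,0,0],[0,0,0,0.014,0.029,0,0],[0,0,0,0.014,0.029,0,0]]]'
python3 -m handwheel '[[[0,0,0,0.014,0.029,0,0],[0,0,0,0.014,0.029,0,0],[0,0,0,0.013,0.026,0,0],[0,0,0,0.011,0.023,0,0],[0,0,0,0,0,0,0],[0,0,0,0,0,0,0],[0,0,0,0,0,0,0],[0,0,0,0,0,0,0]]]'
python3 -c "
from h import *
go(.555,-.0125,.069,6.7,False);s=r.sense();print(s['moment'],s['wrist_force'],s['gripper_width'],s['gripper_force'])"
```

```text
time_s: 55.3
tcp_pos: [0.492, 0.0827, 0.1154]
ee_rot: [[0.993, 0.116, -0.005], [0.116, -0.993, 0.001], [-0.005, -0.001, -1.0]]
wrist_force: [0.8, -0.2, -7.3]
gripper_width: 0.201
gripper_force: 30.0
time_s: 56.1
tcp_pos: [0.556, -0.0152, 0.1163]
ee_rot: [[0.993, 0.118, -0.003], [0.118, -0.993, 0.002], [-0.002, -0.002, -1.0]]
wrist_force: [-0.3, 0.6, -7.1]
gripper_width: 0.205
gripper_force: 30.0
at [ 0.556 -0.015  0.116] t 56.1 turn [-0.02  0.02  0.01] shift [-0.0006 -0.0028  0.0473] j6 81
[-0.02640715 -0.01345135  0.01887196] [-0.33256296  0.61887028 -7.08652266] 0.2051276672183413 29.977869149297476
```

```bash
python3 - <<'E'
from h import *
C,im=snap('side','s17');h=cv2.cvtColor(im,cv2.COLOR_RGB2HSV)
for n,p in(("hr",(.517,-.064)),("fr",(.59,-.055)),("hl",(.507,.0295)),("fl",(.578,.037))):
    u=proj(C,[[*p,.032]])[0].astype(int); print(n,u,np.median(h[u[1]-2:u[1]+3,u[0]-2:u[0]+3].reshape(-1,3),0))
E
python3 -m handwheel '[[[0,0,0,-0.0006,-0.0026,0.01,0],[0,0,0,0,0,0.015,0],[0,0,0,0,0,0.01,0],[0,0,0,0,0,0.005,0],[0,0,0,0,0,0.003,0],[0,0,0,0,0,0,0],[0,0,0,0,0,0,0]]]'
python3 -c "
from h import *
go(.555,-.0125,.069,6.7,False);s=r.sense();print(s['moment'])"
```

```text
hr [317 237] [114.  12. 149.]
fr [343 227] [135.   9. 136.]
hl [299 215] [150.   3. 242.]
fl [323 207] [150.   3. 243.]
time_s: 56.85
tcp_pos: [0.5562, -0.0132, 0.0744]
ee_rot: [[0.993, 0.117, -0.0], [0.117, -0.993, 0.002], [0.0, -0.002, -1.0]]
wrist_force: [-0.1, 0.5, -6.9]
gripper_width: 0.205
gripper_force: 30.0
at [ 0.556 -0.013  0.074] t 56.9 turn [-0.02 -0.    0.  ] shift [-0.0011 -0.0009  0.0054] j6 81
[-0.10085833 -0.05742423 -0.04244768]
```

```bash
python3 -m handwheel '[[[0,0,0,-0.001,-0.0007,0.003,0],[0,0,0,0,0,0.001,0],[0,0,0,0,0,0.001,0],[0,0,0,0,0,0.0007,0],[0,0,0,0,0,0,0],[0,0,0,0,0,0,0],[0,0,0,0,0,0,0]]]'
python3 -c "
from h import *
go(.555,-.0125,.069,6.7,False);s=r.sense();print(s['moment'])"
```

```text
time_s: 57.55
tcp_pos: [0.5546, -0.0128, 0.07]
ee_rot: [[0.993, 0.117, -0.001], [0.117, -0.993, 0.002], [-0.001, -0.002, -1.0]]
wrist_force: [-5.7, 0.4, 5.0]
gripper_width: 0.201
gripper_force: 30.0
at [ 0.555 -0.013  0.07 ] t 57.5 turn [-0.02  0.    0.01] shift [ 0.0005 -0.0002  0.001 ] j6 81
[ 0.38849546  1.49349114 -0.04851521]
```

Contact came at the expected height (TCP 0.070). Release and check the pieces and plate.

```bash
python3 -m handwheel '[[[0,0,0,0,0,0,0.03],[0,0,0,0,0,0,0.04],[0,0,0,0,0,0,0.045],[0,0,0,0,0,-0.02,0.045],[0,0,0,0,0,-0.04,0.045],[0,0,0,0,0,-0.05,0.045],[0,0,0,0,0,-0.03,0.045],[0,0,0,-0.03,0,0,0.045],[0,0,0,-0.03,0,0,0.045],[0,0,0,0,0,0,0.045],[0,0,0,0,0,0,0.045],[0,0,0,0,0,0,0.045]]]'
python3 - <<'E'
from h import *
C,im=snap('wrist','w18');h=cv2.cvtColor(im,cv2.COLOR_RGB2HSV)
u=proj(C,[[.556,-.0125,.099]])[0];print(u,h[int(u[1]),int(u[0])])
m=cv2.inRange(h,(12,85,150),(22,200,255))
for c in blobs(m,200):
    w=ray(C,c[:,0],.099)[:,:2]*1000;q=cv2.minAreaRect(w.astype(np.float32))
    if 90<max(q[1])<130 and min(q[1])<25: print("bar",q)
S,si=snap('side','s18');p=proj(S,[[.5557,-.0125,.04]])[0].astype(int)
a=cv2.resize(si[p[1]-60:p[1]+60,p[0]-80:p[0]+80],(533,400),interpolation=cv2.INTER_CUBIC)
cv2.imwrite("pics/c18.png",np.hstack([a,im[:,190:450]])[:,:,::-1])
E
```

```text
time_s: 58.75
tcp_pos: [0.4963, -0.0198, 0.2086]
ee_rot: [[0.993, 0.117, 0.0], [0.117, -0.993, 0.002], [0.0, -0.002, -1.0]]
wrist_force: [-0.3, -1.0, 0.0]
gripper_width: 0.515
gripper_force: 0.0
[316.42623888 131.69454825] [ 17 109 213]
bar ((555.9298095703125, -10.902488708496094), (116.22695922851562, 14.708742141723633), 7.178442001342773)
```

View pics/c18.png

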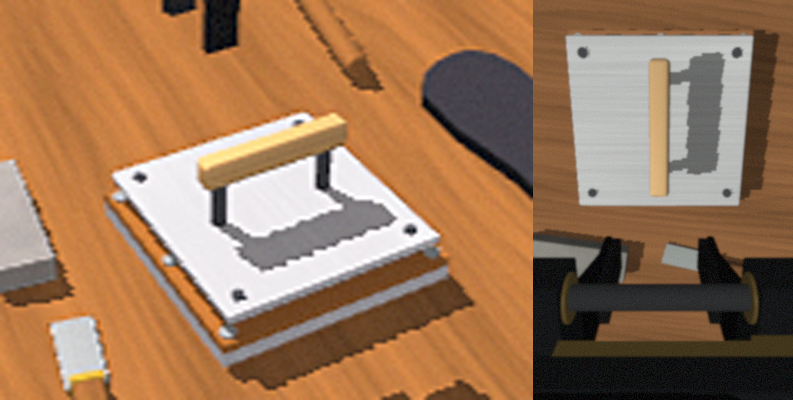

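The plate lies level, square and centred (bar at (0.556,-0.011), yaw 7°), and the robot is clear of it.

```bash
python3 -c "
from station import r
print(r.finish_job())"
```

```text
the job is handed in; nothing more can be done
None
```

I handed the job in at about 59 s: all four offcuts are in the tub, the four sole pieces measured home in the form, and the plate rests level and square on top; no verdict came back. I last checked the right heel before picking up the left forefoot, not just before the plate went on.

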